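# Fill the spacer magazine to the red line and lock it

## Task

Swing the retaining bar aside and stack blue spacer discs flat in the slotted tube, counting any disc already in it, until the top of the stack is level with the red line. Then put the cap on the tube, fully seated, and swing the bar back fully home over it. Leave the spare discs lying on the bench and do not disturb the jars or the spanner.

Things in the scene. Friction and masses are not known exactly. Their poses are not given: they have to be found in the camera images.
- magazine: magazine: black plate 180 x 96 x 8 mm fixed to the bench with an aluminium tube in its middle; origin under the tube axis at bench level, +z up. Bore 56 mm, wall 4.5 mm, rim 77 mm above the bench. Two slots 44 mm wide, open from rim to floor, cut the tube at local +y and -y for fingers; walls stand at local +x and -x
- tube_floor (a point): point on the tube's axis on its inner floor, 8 mm above the bench. Hinge post of the bar: 16 mm thick (26 mm at its foot) at the magazine's local x = +60 mm, on the far side; keeper: 16 x 22 mm, 96 mm high, with a stop lug 115 mm high on its -y side, at local x = -58 mm
- red_line (a point): point on the tube's axis at the height of the red line on the tube walls, 60 mm above the inner floor: five discs high
- tube_rim (a point): point on the tube's axis at the height of the rim, 69 mm above the inner floor
- bar (a joint): retaining bar, steel, 16 mm wide, 99 to 109 mm above the bench, swings level about the hinge post. 0 = home across the tube's mouth, pointing to local -x, over the keeper; grows to 1.95 rad as it opens, clockwise from above, to local +y. About 1 N at the knob moves it; it stays where left. Beyond about 1.5 the mouth is free. Starts between 0 and 0.5
- bar_knob (a point): middle of the bar's black upright knob, 16 mm in diameter, 28 mm tall (111 to 139 mm above the bench), 115 mm from the hinge axis
- bar_hinge (a point): point on the vertical hinge axis of the bar, at the bar's mid-height
- cap_hub (a point): middle of the loose cap's orange hub (38 mm diameter, 14 mm tall); below it a grey flange (64 mm diameter, 5 mm), then a spigot (49 mm diameter, 6 mm) that drops into the tube. 25 mm high in all; starts standing on its spigot, this point 18 mm above the bench; z axis up. Seated: flange on the rim, this point 12 mm above the rim, hub top 3 mm below the bar
- disc_0_center (a point): centre of a blue spacer disc with a bright face, 52 mm diameter, 12 mm thick, 60 g; z axis along the disc's axis. This one lies in the tube on its floor at the start, or is absent
- disc_1_center (a point): centre of a blue spacer disc with a bright face, 52 mm diameter, 12 mm thick, 60 g; z axis along the disc's axis. Lies flat on the bench to the robot's right at the start, or is absent
- disc_2_center (a point): centre of a blue spacer disc with a bright face, 52 mm diameter, 12 mm thick, 60 g; z axis along the disc's axis. Lies flat on the bench to the robot's right at the start, or is absent
- disc_3_center (a point): centre of a blue spacer disc with a bright face, 52 mm diameter, 12 mm thick, 60 g; z axis along the disc's axis. Lies flat on the bench to the robot's right at the start, or is absent
- disc_4_center (a point): centre of a blue spacer disc with a bright face, 52 mm diameter, 12 mm thick, 60 g; z axis along the disc's axis. Lies flat on the bench to the robot's right at the start, or is absent
- disc_5_center (a point): centre of a blue spacer disc with a bright face, 52 mm diameter, 12 mm thick, 60 g; z axis along the disc's axis. Lies flat on the bench to the robot's right at the start, or is absent
- disc_6_center (a point): centre of a blue spacer disc with a bright face, 52 mm diameter, 12 mm thick, 60 g; z axis along the disc's axis. Lies flat on the bench to the robot's right at the start, or is absent
- disc_7_center (a point): centre of a blue spacer disc with a bright face, 52 mm diameter, 12 mm thick, 60 g; z axis along the disc's axis. Lies flat on the bench to the robot's right at the start, or is absent
- blue_jar: bystander: white jar with a blue lid, 69 mm diameter, 94 mm tall, at the back; origin at its base
- white_jar: bystander: white jar with a white lid, 59 mm diameter, 78 mm tall, back right; origin at its base
- spanner: bystander: open-ended spanner 161 mm long lying near the bench's front edge; origin at its middle
There are look-alikes about, which are no part of the job. Leave any pink or white look-alike of the part that bears disc_6_center alone.

How it is judged (in metres and radians):
On the way, in this order (a step that is already met when the one before it is completed fails the run):
1. the stack of discs in the tube reaches the red line (((horizontal distance between disc_0_center and tube_floor below 0.008 m and z of disc_0_center in the frame of tube_floor between 0.05 and 0.058 m and (angle between disc_0_center's own z axis and vertical below 0.12 rad or angle between disc_0_center's own z axis and vertical above 3.02 rad) and contact force between the fingers and disc_0 below 0.3 N) or (horizontal distance between disc_1_center and tube_floor below 0.008 m and z of disc_1_center in the frame of tube_floor between 0.05 and 0.058 m and (angle between disc_1_center's own z axis and vertical below 0.12 rad or angle between disc_1_center's own z axis and vertical above 3.02 rad) and contact force between the fingers and disc_1 below 0.3 N) or (horizontal distance between disc_2_center and tube_floor below 0.008 m and z of disc_2_center in the frame of tube_floor between 0.05 and 0.058 m and (angle between disc_2_center's own z axis and vertical below 0.12 rad or angle between disc_2_center's own z axis and vertical above 3.02 rad) and contact force between the fingers and disc_2 below 0.3 N) or (horizontal distance between disc_3_center and tube_floor below 0.008 m and z of disc_3_center in the frame of tube_floor between 0.05 and 0.058 m and (angle between disc_3_center's own z axis and vertical below 0.12 rad or angle between disc_3_center's own z axis and vertical above 3.02 rad) and contact force between the fingers and disc_3 below 0.3 N) or (horizontal distance between disc_4_center and tube_floor below 0.008 m and z of disc_4_center in the frame of tube_floor between 0.05 and 0.058 m and (angle between disc_4_center's own z axis and vertical below 0.12 rad or angle between disc_4_center's own z axis and vertical above 3.02 rad) and contact force between the fingers and disc_4 below 0.3 N) or (horizontal distance between disc_5_center and tube_floor below 0.008 m and z of disc_5_center in the frame of tube_floor between 0.05 and 0.058 m and (angle between disc_5_center's own z axis and vertical below 0.12 rad or angle between disc_5_center's own z axis and vertical above 3.02 rad) and contact force between the fingers and disc_5 below 0.3 N) or (horizontal distance between disc_6_center and tube_floor below 0.008 m and z of disc_6_center in the frame of tube_floor between 0.05 and 0.058 m and (angle between disc_6_center's own z axis and vertical below 0.12 rad or angle between disc_6_center's own z axis and vertical above 3.02 rad) and contact force between the fingers and disc_6 below 0.3 N) or (horizontal distance between disc_7_center and tube_floor below 0.008 m and z of disc_7_center in the frame of tube_floor between 0.05 and 0.058 m and (angle between disc_7_center's own z axis and vertical below 0.12 rad or angle between disc_7_center's own z axis and vertical above 3.02 rad) and contact force between the fingers and disc_7 below 0.3 N))), for 0.2 s.
2. the cap is seated on the tube (horizontal distance between cap_hub and tube_rim below 0.006 m and z of cap_hub in the frame of tube_rim between 0.009 and 0.0145 m and angle between cap_hub's own z axis and vertical below 0.08 rad), for 0.2 s.
3. the bar is home over the cap (value of joint bar below 0.1 rad), for 0.2 s.
At the end, for the whole second after the job is handed in: The top disc lies flat within 4 mm of the red line, none higher; other discs lie flat in the tube (within 8 mm of its axis) or on the bench; the cap is seated on the rim (6 mm, 0.08 rad); the bar is within 0.1 rad of home; all released and at rest (all of step 2 and ((horizontal distance between disc_0_center and tube_floor below 0.008 m and z of disc_0_center in the frame of tube_floor between 0.05 and 0.058 m and (angle between disc_0_center's own z axis and vertical below 0.12 rad or angle between disc_0_center's own z axis and vertical above 3.02 rad) and contact force between the fingers and disc_0 below 0.3 N) or (horizontal distance between disc_1_center and tube_floor below 0.008 m and z of disc_1_center in the frame of tube_floor between 0.05 and 0.058 m and (angle between disc_1_center's own z axis and vertical below 0.12 rad or angle between disc_1_center's own z axis and vertical above 3.02 rad) and contact force between the fingers and disc_1 below 0.3 N) or (horizontal distance between disc_2_center and tube_floor below 0.008 m and z of disc_2_center in the frame of tube_floor between 0.05 and 0.058 m and (angle between disc_2_center's own z axis and vertical below 0.12 rad or angle between disc_2_center's own z axis and vertical above 3.02 rad) and contact force between the fingers and disc_2 below 0.3 N) or (horizontal distance between disc_3_center and tube_floor below 0.008 m and z of disc_3_center in the frame of tube_floor between 0.05 and 0.058 m and (angle between disc_3_center's own z axis and vertical below 0.12 rad or angle between disc_3_center's own z axis and vertical above 3.02 rad) and contact force between the fingers and disc_3 below 0.3 N) or (horizontal distance between disc_4_center and tube_floor below 0.008 m and z of disc_4_center in the frame of tube_floor between 0.05 and 0.058 m and (angle between disc_4_center's own z axis and vertical below 0.12 rad or angle between disc_4_center's own z axis and vertical above 3.02 rad) and contact force between the fingers and disc_4 below 0.3 N) or (horizontal distance between disc_5_center and tube_floor below 0.008 m and z of disc_5_center in the frame of tube_floor between 0.05 and 0.058 m and (angle between disc_5_center's own z axis and vertical below 0.12 rad or angle between disc_5_center's own z axis and vertical above 3.02 rad) and contact force between the fingers and disc_5 below 0.3 N) or (horizontal distance between disc_6_center and tube_floor below 0.008 m and z of disc_6_center in the frame of tube_floor between 0.05 and 0.058 m and (angle between disc_6_center's own z axis and vertical below 0.12 rad or angle between disc_6_center's own z axis and vertical above 3.02 rad) and contact force between the fingers and disc_6 below 0.3 N) or (horizontal distance between disc_7_center and tube_floor below 0.008 m and z of disc_7_center in the frame of tube_floor between 0.05 and 0.058 m and (angle between disc_7_center's own z axis and vertical below 0.12 rad or angle between disc_7_center's own z axis and vertical above 3.02 rad) and contact force between the fingers and disc_7 below 0.3 N)) and ((horizontal distance between disc_0_center and tube_floor below 0.008 m and z of disc_0_center in the frame of tube_floor below 0.058 m and (angle between disc_0_center's own z axis and vertical below 0.12 rad or angle between disc_0_center's own z axis and vertical above 3.02 rad)) or height (world z) of disc_0_center below 0.03 m) and ((horizontal distance between disc_1_center and tube_floor below 0.008 m and z of disc_1_center in the frame of tube_floor below 0.058 m and (angle between disc_1_center's own z axis and vertical below 0.12 rad or angle between disc_1_center's own z axis and vertical above 3.02 rad)) or height (world z) of disc_1_center below 0.03 m) and ((horizontal distance between disc_2_center and tube_floor below 0.008 m and z of disc_2_center in the frame of tube_floor below 0.058 m and (angle between disc_2_center's own z axis and vertical below 0.12 rad or angle between disc_2_center's own z axis and vertical above 3.02 rad)) or height (world z) of disc_2_center below 0.03 m) and ((horizontal distance between disc_3_center and tube_floor below 0.008 m and z of disc_3_center in the frame of tube_floor below 0.058 m and (angle between disc_3_center's own z axis and vertical below 0.12 rad or angle between disc_3_center's own z axis and vertical above 3.02 rad)) or height (world z) of disc_3_center below 0.03 m) and ((horizontal distance between disc_4_center and tube_floor below 0.008 m and z of disc_4_center in the frame of tube_floor below 0.058 m and (angle between disc_4_center's own z axis and vertical below 0.12 rad or angle between disc_4_center's own z axis and vertical above 3.02 rad)) or height (world z) of disc_4_center below 0.03 m) and ((horizontal distance between disc_5_center and tube_floor below 0.008 m and z of disc_5_center in the frame of tube_floor below 0.058 m and (angle between disc_5_center's own z axis and vertical below 0.12 rad or angle between disc_5_center's own z axis and vertical above 3.02 rad)) or height (world z) of disc_5_center below 0.03 m) and ((horizontal distance between disc_6_center and tube_floor below 0.008 m and z of disc_6_center in the frame of tube_floor below 0.058 m and (angle between disc_6_center's own z axis and vertical below 0.12 rad or angle between disc_6_center's own z axis and vertical above 3.02 rad)) or height (world z) of disc_6_center below 0.03 m) and ((horizontal distance between disc_7_center and tube_floor below 0.008 m and z of disc_7_center in the frame of tube_floor below 0.058 m and (angle between disc_7_center's own z axis and vertical below 0.12 rad or angle between disc_7_center's own z axis and vertical above 3.02 rad)) or height (world z) of disc_7_center below 0.03 m) and value of joint bar below 0.1 rad and velocity of joint bar below 0.05 rad/s and linear speed of cap below 0.02 m/s); the robot touches nothing.
It fails at once if the blue-lidded jar is moved more than 3 cm (distance of blue_jar from where it was at the start of the episode above 0.03 m).
It fails at once if the white jar is moved more than 3 cm (distance of white_jar from where it was at the start of the episode above 0.03 m).
It fails at once if the spanner is moved more than 3 cm (distance of spanner from where it was at the start of the episode above 0.03 m).
Of disc_0, disc_1, disc_2, disc_3, disc_4, disc_5, disc_6, disc_7 only 5 to 7 are there at a start; the rules pass over those that are not, and their reading is None.
At some moment in a run one of disc_1, disc_2, disc_3, disc_4, disc_5, disc_6, disc_7, cap may be knocked a few centimetres aside while the robot is not near it.
Once in a run the grip may slacken for a moment while it holds something.
It also fails if it takes over 210 s, if anything falls off the work surface, if the arm or the gripper's body presses on something with over 40 N, if the wrist force passes 120 N, or if a joint passes its speed limit or range.

## Robot

A 6-joint arm with a two-finger parallel gripper is mounted at the origin on a cart in front of the work surface, level with it; the furniture and walls round the work are solid. World frame = base frame: x ahead of the robot, y to its left, z up, the work surface at z = 0. Lengths are in mm, angles in rad, forces in N, time in s.
With the tool pointing down it reaches from about 300 to 950 mm from the base axis. Payload 3.1 kg.
Tool frame: the origin (TCP) lies at the very end of the fingers, on their centre line; the grasp point (between the pads) lies 19 mm behind it; y points along the fingers, x is the direction in which the jaws open and shut, and the axes are right-handed (so a half turn about y gives the same grasp; the last joint's range is limited). The gripper opens to 85 mm and grips with 20 to 120 N. Pads are 22 mm wide; open, the fingers measure 114 mm over their backs; the gripper's body (76 mm by 85 mm) begins 54 mm behind the grasp point. The pads swing forward as they close: fully open they stand 13 mm farther back than shut.
Start: joints at [-1.335, 0.308, 1.634, -0, 1.2, -0.07], TCP at [188.133, -596.018, 231.272] pointing down, gripper open.
Joint ranges: [-3.06, 3.06], [-0.79, 1.96], [0.05, 2.63], [-1.19, 4.34], [0.05, 2.64], [-2.94, 2.94]. Speed limits (rad/s): [2.79, 2.79, 3.14, 3.14, 3.14, 3.14].

## Interface

Orientations are given as a rotation vector (axis times angle).
In Python, from station import arm gives the robot as it stands.
- The arm moves only by the tool move_arm, never from a script. Its argument "plan" is a list of rows, each an object of numbers: "tx", "ty", "tz": the shift along the world's x, y, z in mm; "wx", "wy", "wz": the turn, a rotation vector about the world's x, y, z in degrees. In form: [{"tx": .., "ty": .., "tz": .., "wx": .., "wy": .., "wz": ..}, ...]. A call has 1 to 20 rows; each row shifts and turns the pose as measured when the row begins; what a row does not reach is not made up. A row lasts 1/10 s, in which the tool goes at most 50 mm and 8.59 degrees, less where a joint would pass 70% of its speed; a pose out of reach is approached as far as the arm can. A call is refused whole if a number of a shift passes 50 or a number of a turn 8.59, either way. A call with a gripper value outside its range is refused whole. "gripper" is the gripper command: -1 is fully open, 1 is shut, values between are in proportion, set as the call begins (left out, the last holds). The fingers move at their own pace and stop on an object; "force" is the grip in N (left out, the last holds). Time passes only in rows, so rows that do not move let the fingers close. It gives the time, the measured TCP pose, the force and the opening at its end, in the units of the state.
- arm.state(): the state, without advancing time (a new reading comes with each control period).
- arm.grab_frame(name): name is "side" or "top" or "wrist"; returns (picture, depth): 400x640x3 uint8, red, green, blue; 400x640 float32, mm along the optical axis (not along the pixel's ray), 0 where there is no reading.
- arm.camera_params(name): a dict with "camera_matrix" (3x3 intrinsics, pixels), "cam_to_world" (4x4, takes a point from camera to world coordinates). Camera axes: x right, y up, looking along -z (the intrinsics and any distortion apply to the point x, -y, -z); pixel columns grow to the right and rows downward; lengths in mm; the calibration is good to about 2 mm. A picture is of the moment at which its call begins: read the wrist's pose just before it. camera_params takes no time and is no camera call; for the wrist camera it gives the pose at the moment of the call.
- arm.hand_in(): hands the job in, once; it reports no verdict.
Trained networks look in the newest picture that a camera, given by its name, has taken for a name from the list of things; names that differ only in an ending like _2 or _b are one class to them, and where a whole thing is asked for, a point or a joint stands for the part that bears it (a point fixed in the world has none). Each returns a list of dicts, best first, with "confidence" (0 to 1); they miss things now and then, are a little off and sometimes report something else, mostly with a low value. They report only what shows in the picture. A call takes as long as a camera call. They do not tell look-alikes from the thing itself.
- arm.boxes_of(name, camera): "extent" ([left, top, right, bottom] in pixels, round what is visible of it).
- arm.cut_out(name, camera): "pixels" (400x640 bool, what is visible of it) and "extent" ([left, top, right, bottom] in pixels, round what is visible of it).
The state is a dict: "time_s": time; "q": joint angles; "joint_velocities": joint speeds; "tau": joint torques, N m; "tcp_pos": TCP position; "ee_rot": TCP orientation; "wrist_force": force on the tool from outside, world axes, zero at the start; "torque": the same for the moment, N m; "opening": opening from 0.0 (shut) to 1.0 (fully open).
Only numpy, scipy, OpenCV 4.12 (cv2) and the standard library are available. Lean on these libraries where they do the work, as an engineer would, in place of code of your own. Each camera call takes 0.05 s, during which the arm holds its last target. There are 200 camera calls.

## Working session

There is one attempt and no reset: what is moved stays moved. The work goes in short steps, Python scripts to look and compute and a tool call to move; the robot and the scene stay as the last step left them, time stands still between calls to the robot, and variables do not carry over. Pictures are saved under pics/ and viewed, about 12 in all and at most 16, crops included, and the job is handed in when it is done.

Besides the shell and the picture viewer there is one more tool, called by a JSON object that holds its "fn" and its "kwargs", one argument or row to a line. move_arm: Moves the arm, as the interface text tells. Its arguments: {"type":"object","properties":{"plan":{"type":"array","items":{"type":"object","properties":{"tx":{"type":"number"},"ty":{"type":"number"},"tz":{"type":"number"},"wx":{"type":"number"},"wy":{"type":"number"},"wz":{"type":"number"}}}},"gripper":{"type":"number"},"force":{"type":"number"}},"required":["plan"]}

```bash
ls; mkdir -p pics
cat > h.py <<'E'
import numpy as np, cv2
from station import arm
def grab(cam):
    P=arm.camera_params(cam); im,d=arm.grab_frame(cam); return im,d,P
def world(P,d,uv=None):
    K=np.array(P["camera_matrix"]);T=np.array(P["cam_to_world"])
    v,u=np.mgrid[0:d.shape[0],0:d.shape[1]]
    X=np.stack([(u-K[0,2])/K[0,0]*d,-(v-K[1,2])/K[1,1]*d,-d],-1)
    return X@T[:3,:3].T+T[:3,3]
def save(n,im): cv2.imwrite("pics/"+n,im[...,::-1])
E
python3 - <<'E'
from h import *
print(arm.state())
for c in("top","side"):
    im,d,P=grab(c); save(c+"0.png",im); np.savez(c+"0.npz",im=im,d=d,W=world(P,d)); print(P)
E
```

```text
pics
{'time_s': 0.0, 'q': array([-1.33467842e+00,  3.09029528e-01,  1.63515542e+00, -2.13722821e-05,
        1.19970561e+00, -6.96883297e-02]), 'joint_velocities': array([ 6.69144031e-04, -1.54789556e-03, -8.62225516e-05, -1.52489522e-03,
       -1.42673109e-03,  9.19267399e-04]), 'tau': array([ 2.26527400e-04, -4.15248907e+01, -2.76665819e+01,  7.62184709e-05,
        1.02708436e-02, -1.14204471e-05]), 'tcp_pos': array([ 187.94913258, -595.2229099 ,  230.04663642]), 'ee_rot': array([-1.33698187,  0.98228286, -0.97935089]), 'wrist_force': array([-0.34371882,  0.16157327,  1.02811078]), 'torque': array([-0.04306157,  0.00888915, -0.01085224]), 'opening': 0.9963933625255226}
{'camera_matrix': array([[379.10457372,   0.        , 322.01012594],
       [  0.        , 379.10457372, 197.84055188],
       [  0.        ,   0.        ,   1.        ]]), 'cam_to_world': array([[ 1.21974274e-02,  9.98156039e-01, -5.94621288e-02,
         4.56222936e+02],
       [-9.99924533e-01,  1.22630573e-02,  7.38921391e-04,
        -8.12732603e+01],
       [ 1.46674634e-03,  5.94486284e-02,  9.98230289e-01,
         1.06543240e+03],
       [ 0.00000000e+00,  0.00000000e+00,  0.00000000e+00,
         1.00000000e+00]])}
{'camera_matrix': array([[436.18676326,   0.        , 314.47367029],
       [  0.        , 436.18676326, 204.03629801],
       [  0.        ,   0.        ,   1.        ]]), 'cam_to_world': array([[-9.99975676e-01, -4.61000252e-03,  5.23404024e-03,
         5.36595038e+02],
       [ 6.96378180e-03, -6.17807636e-01,  7.86298436e-01,
         8.72537077e+02],
       [-3.91207740e-04,  7.86315759e-01,  6.17824712e-01,
         8.65172043e+02],
       [ 0.00000000e+00,  0.00000000e+00,  0.00000000e+00,
         1.00000000e+00]])}
```

View pics/top0.png

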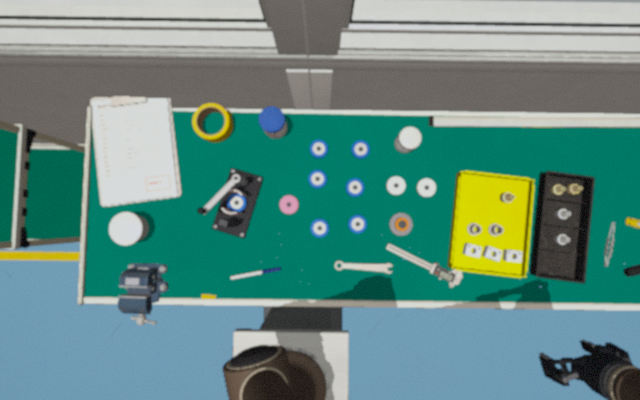

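View pics/side0.png

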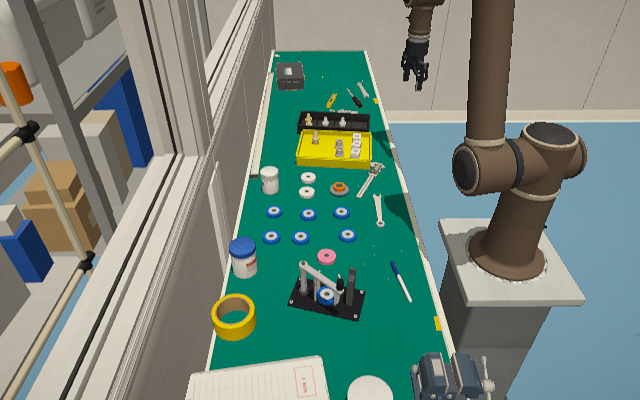

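The top view shows the magazine at about (238,203) with one disc in it. Six blue discs lie on the bench at (319,148), (360,148), (317,179), (355,187), (319,228) and (358,224). The cap is at (400,223). The look-alikes are the pink disc at (289,204) and the white ones at (396,186) and (427,187), which I leave alone. Next I measure.

Run:
```python
from h import *
Z=np.load("top0.npz");im,d,W=Z["im"],Z["d"],Z["W"]
a=cv2.resize(im[155:250,190:300],None,fx=5,fy=5,interpolation=cv2.INTER_CUBIC)
b=cv2.resize(im[125:260,290:445],None,fx=3.5,fy=3.5,interpolation=cv2.INTER_CUBIC)
h=max(a.shape[0],b.shape[0]);a=cv2.resize(a,(250,216))
c=np.zeros((h,800,3),np.uint8);c[:216,:250]=a;c[:b.shape[0],252:252+b.shape[1]]=b[:,:548];save("crop.png",c)
hsv=cv2.cvtColor(im,cv2.COLOR_RGB2HSV)
m=cv2.inRange(hsv,(105,120,80),(125,255,255))
m[:,:200]=0
# fill
n,l,s,cn=cv2.connectedComponentsWithStats(cv2.morphologyEx(m,cv2.MORPH_CLOSE,np.ones((7,7),np.uint8)))
for i in range(1,n):
    if s[i,4]>40:
        P=W[l==i]; print(s[i],cn[i].round(1),np.median(P,0).round(1),((P.min(0)+P.max(0))/2).round(1))
for (u,v) in [(400,223),(289,204),(396,186),(236,203)]: print(u,v,W[v-2:v+3,u-2:u+3].reshape(-1,3).mean(0).round(1))
# bench level
print("bench",W[260,300],W[205,340])
# black plate
R=W[155:250,195:285].reshape(-1,3);h=hsv[155:250,195:285].reshape(-1,3)
k=(h[:,2]<75)&(R[:,2]>3)&(R[:,2]<16);r=cv2.minAreaRect(R[k][:,:2].astype(np.float32));print("plate",k.sum(),r)
for lo,hi in[(68,84),(92,104),(104,112),(112,122),(122,150)]:
    k=(R[:,2]>lo)&(R[:,2]<hi);print(lo,hi,k.sum(),R[k].mean(0).round(1),cv2.minAreaRect(R[k][:,:2].astype(np.float32)))
```

```text
[259 107  26  25 506] [271.4 119.2] [717.7  52.5  92.3] [603.6   1.9 574.5]
[311 140  16  17  74] [318.5 149.3] [653.9 -70.5  11.1] [658.3 -70.5  11.2]
[352 141  17  17  80] [359.6 148.9] [ 657.8 -184.4   10.9] [ 657.8 -187.1   11.2]
[309 171  17  17  82] [317.7 179.1] [571.5 -70.2  10.9] [571.7 -67.4  10.8]
[347 179  17  17  74] [354.4 187.5] [ 549.1 -171.3   11.1] [ 550.5 -173.9   10. ]
[226 194  21  18 131] [236.9 203.3] [499.  149.3  18.2] [502.3 157.1  34.5]
[349 216  17  17  78] [357.1 223.4] [ 450.  -180.3   11.2] [ 447.6 -180.    11.1]
[311 219  17  18  77] [319.5 226.9] [438.1 -77.2  10.6] [436.5 -74.7  10.8]
[263 268  17   5  42] [271.  269.8] [318.1  56.5   9. ] [318.   56.3   9.1]
400 223 [ 451.8 -296.8   23.6]
289 204 [500.7   9.6  11.1]
396 186 [ 554.6 -288.1   11.6]
236 203 [499.6 145.6  60.9]
bench [344.92680022 -22.60119179  -4.01881303] [ 500.25163115 -133.03001727   -2.70284708]
plate 1078 ((503.6112365722656, 153.95309448242188), (94.51166534423828, 176.25941467285156), 74.08049011230469)
68 84 92 [502.1 151.3  74.7] ((505.6188049316406, 152.4058837890625), (40.16054916381836, 130.24183654785156), 73.6795883178711)
92 104 75 [471.1 173.6  97.7] ((505.3048095703125, 175.95816040039062), (69.43538665771484, 121.92244720458984), 77.0622329711914)
104 112 303 [523.1 170.8 107.9] ((512.399169921875, 173.94808959960938), (70.19242095947266, 134.43174743652344), 76.30028533935547)
112 122 34 [496.  164.  114.1] ((508.90289306640625, 173.35537719726562), (68.07115936279297, 129.00929260253906), 76.34481811523438)
122 150 45 [478.2 213.8 135. ] ((478.2818603515625, 214.79611206054688), (14.96540355682373, 13.838769912719727), 3.787611246109009)
```

View pics/crop.png

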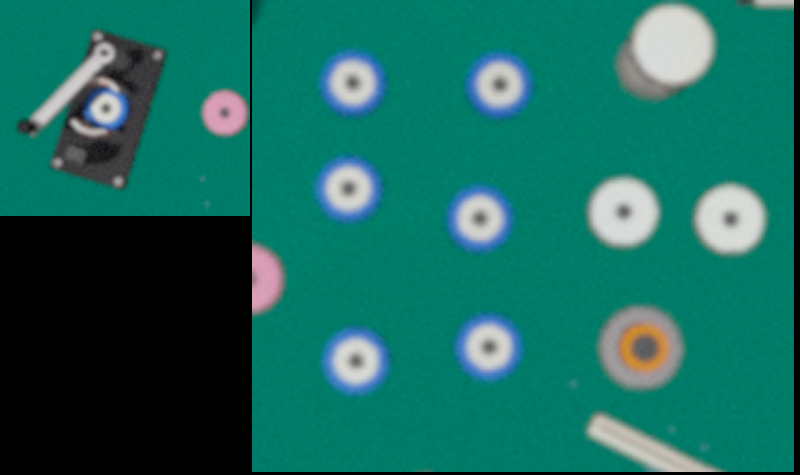

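```bash
cat >> h.py <<'E'
from scipy.spatial.transform import Rotation as Ro
def go(x=None,y=None,z=None,yaw=None,z0=None):
    "print tool pose and shift to target; yaw = direction (deg, mod 180) of jaw axis"
    s=arm.state();R=Ro.from_rotvec(s["ee_rot"]).as_matrix();p=s["tcp_pos"]
    cy=np.degrees(np.arctan2(R[1,0],R[0,0]))
    print("t",round(s["time_s"],2),"tcp",p.round(1),"jawyaw",cy.round(1),"down",R[:,1].round(3),"q6",s["q"][5].round(2),"F",s["wrist_force"].round(1),"open",round(s["opening"],3))
    # tilt fix then yaw
    tilt=np.cross(R[:,1],[0,0,-1]);print(" tilt fix deg",np.degrees(tilt).round(2))
    if x is not None: print(" shift",(np.array([x,y,z if z is not None else p[2]])-p).round(1))
    if yaw is not None: print(" turn wz",((yaw-cy+90)%180-90).round(1))
E
python3 - <<'E'
from h import *
go(478,214,180,47)
E
```

```text
t 0.1 tcp [ 188.  -595.3  230.2] jawyaw -72.5 down [-0.     0.002 -1.   ] q6 -0.07 F [-0.3  0.2  0.1] open 1.002
 tilt fix deg [-0.12 -0.03 -0.  ]
 shift [290.  809.3 -50.2]
 turn wz -60.5
```

{"fn": "move_arm", "kwargs": {
  "plan": [
    {"tx": 17,"ty": 47.5,"wz": 7},
    {"tx": 17,"ty": 47.5,"wz": 7},
    {"tx": 17,"ty": 47.5,"wz": 7},
    {"tx": 17,"ty": 47.5,"wz": 7},
    {"tx": 17,"ty": 47.5,"wz": 7},
    {"tx": 17,"ty": 47.5,"wz": 7},
    {"tx": 17,"ty": 47.5,"wz": 7},
    {"tx": 17,"ty": 47.5,"wz": 7},
    {"tx": 17,"ty": 47.5,"wz": 7},
    {"tx": 17,"ty": 47.5,"wz": 7},
    {"tx": 17,"ty": 47.5,"wz": 7},
    {"tx": 17,"ty": 47.5,"wz": 7},
    {"tx": 17,"ty": 47.5,"wz": 7},
    {"tx": 17,"ty": 47.5,"wz": 7},
    {"tx": 17,"ty": 47.5,"wz": 7},
    {"tx": 17,"ty": 47.5,"wz": 7},
    {"tx": 17,"ty": 47.5,"wz": 7},
    {}
  ],
  "gripper": -0.2
}}

```text
$.plan[0]: bad value
```

Run:
```python
from h import *
go(478,214,200,47)
im,d,P=grab("wrist"); save("w1.png",im); W=world(P,d)
for lo,hi in[(104,116),(128,150)]:
    k=(W[...,2]>lo)&(W[...,2]<hi)&(d>0);R=W[k];
    v,u=np.nonzero(k)
    print(lo,k.sum(),R.mean(0).round(1) if k.sum() else 0,cv2.minAreaRect(R[:,:2].astype(np.float32)), u.mean(),v.mean())
```

```text
t 0.1 tcp [ 188.  -595.3  230.2] jawyaw -72.5 down [-0.     0.002 -1.   ] q6 -0.07 F [-0.3  0.2  0.1] open 1.002
 tilt fix deg [-0.12 -0.03 -0.  ]
 shift [290.  809.3 -30.2]
 turn wz -60.5
104 0 0 ((0.0, 0.0), (0.0, 0.0), 0.0) nan nan
128 0 0 ((0.0, 0.0), (0.0, 0.0), 0.0) nan nan<stdin>:7: RuntimeWarning: Mean of empty slice.
  ret = ret.dtype.type(ret / rcount)
```

View pics/w1.png

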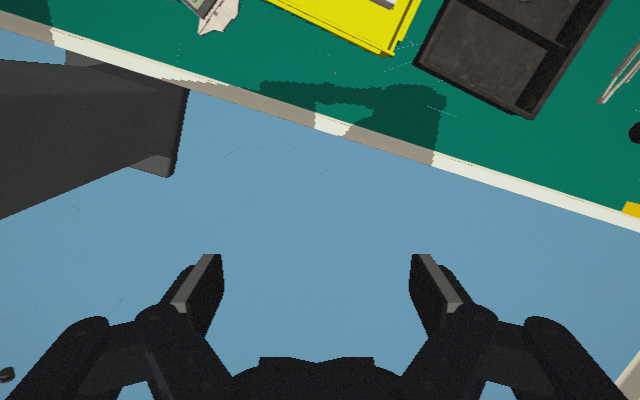

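The move was refused because every row needs all six numbers. The wrist view shows only the fingers at (210,280) and (425,280), over the bench edge.

{"fn": "move_arm", "kwargs": {
  "plan": [
    {"tx": 17,"ty": 47.5,"tz": 0,"wx": 0,"wy": 0,"wz": 7},
    {"tx": 17,"ty": 47.5,"tz": 0,"wx": 0,"wy": 0,"wz": 7},
    {"tx": 17,"ty": 47.5,"tz": 0,"wx": 0,"wy": 0,"wz": 7},
    {"tx": 17,"ty": 47.5,"tz": 0,"wx": 0,"wy": 0,"wz": 7},
    {"tx": 17,"ty": 47.5,"tz": 0,"wx": 0,"wy": 0,"wz": 7},
    {"tx": 17,"ty": 47.5,"tz": 0,"wx": 0,"wy": 0,"wz": 7},
    {"tx": 17,"ty": 47.5,"tz": 0,"wx": 0,"wy": 0,"wz": 7},
    {"tx": 17,"ty": 47.5,"tz": 0,"wx": 0,"wy": 0,"wz": 7},
    {"tx": 17,"ty": 47.5,"tz": 0,"wx": 0,"wy": 0,"wz": 7},
    {"tx": 17,"ty": 47.5,"tz": 0,"wx": 0,"wy": 0,"wz": 7},
    {"tx": 17,"ty": 47.5,"tz": 0,"wx": 0,"wy": 0,"wz": 7},
    {"tx": 17,"ty": 47.5,"tz": 0,"wx": 0,"wy": 0,"wz": 7},
    {"tx": 17,"ty": 47.5,"tz": 0,"wx": 0,"wy": 0,"wz": 7},
    {"tx": 17,"ty": 47.5,"tz": 0,"wx": 0,"wy": 0,"wz": 7},
    {"tx": 17,"ty": 47.5,"tz": 0,"wx": 0,"wy": 0,"wz": 7},
    {"tx": 17,"ty": 47.5,"tz": 0,"wx": 0,"wy": 0,"wz": 7},
    {"tx": 17,"ty": 47.5,"tz": 0,"wx": 0,"wy": 0,"wz": 7},
    {"tx": 0,"ty": 0,"tz": 0,"wx": 0,"wy": 0,"wz": 0}
  ],
  "gripper": -0.2
}}

```text
time_s: 1.95
tcp_pos: [466.7, 210.9, 227.0]
ee_rot: [-1.455, -0.704, 0.691]
wrist_force: [-0.2, 0.5, 0.2]
opening: 0.597
```

Run:
```python
from h import *
go(478,214,200,47)
im,d,P=grab("wrist"); save("w2.png",im); W=world(P,d)
for lo,hi in[(65,85),(102,116),(128,150)]:
    k=(W[...,2]>lo)&(W[...,2]<hi)&(d>0);R=W[k];
    v,u=np.nonzero(k)
    print(lo,k.sum(),R.mean(0).round(1) if k.sum() else 0,cv2.minAreaRect(R[:,:2].astype(np.float32)), u.mean(),v.mean())
```

```text
t 1.95 tcp [466.7 210.9 227. ] jawyaw 51.2 down [ 0.007  0.004 -1.   ] q6 -0.56 F [-0.2  0.5  0.2] open 0.597
 tilt fix deg [-0.24  0.38  0.  ]
 shift [ 11.3   3.1 -27. ]
 turn wz -4.2
65 2897 [712.8 281.4  74.6] ((670.3162231445312, 198.3580780029297), (437.86474609375, 212.62777709960938), 31.901857376098633) 500.5091473938557 301.29202623403523
102 3343 [613.1 223.9 109.5] ((635.2476196289062, 227.52366638183594), (418.0400085449219, 125.3927230834961), 23.65414047241211) 414.5324558779539 288.0960215375411
128 1401 [714.2 290.  137.1] ((642.9658203125, 260.19415283203125), (354.9068298339844, 47.591949462890625), 20.08359718322754) 543.5132048536759 337.60599571734474
```

{"fn": "move_arm", "kwargs": {
  "plan": [
    {"tx": 6,"ty": 1.5,"tz": -27,"wx": 0,"wy": 0,"wz": -2},
    {"tx": 5,"ty": 1.5,"tz": -27,"wx": 0,"wy": 0.3,"wz": -2},
    {"tx": 0,"ty": 0,"tz": -27,"wx": 0,"wy": 0,"wz": 0},
    {"tx": 0,"ty": 0,"tz": -20,"wx": 0,"wy": 0,"wz": 0},
    {"tx": 0,"ty": 0,"tz": -10,"wx": 0,"wy": 0,"wz": 0},
    {"tx": 0,"ty": 0,"tz": 0,"wx": 0,"wy": 0,"wz": 0}
  ]
}}

```text
time_s: 2.6
tcp_pos: [474.1, 205.4, 112.3]
ee_rot: [-1.478, -0.631, 0.636]
wrist_force: [-0.3, -0.9, 0.8]
opening: 0.605
```

{"fn": "move_arm", "kwargs": {
  "plan": [
    {"tx": 0,"ty": 0,"tz": 0,"wx": 0,"wy": 0,"wz": 0},
    {"tx": 0,"ty": 0,"tz": 0,"wx": 0,"wy": 0,"wz": 0},
    {"tx": 0,"ty": 0,"tz": 0,"wx": 0,"wy": 0,"wz": 0},
    {"tx": 0,"ty": 0,"tz": 0,"wx": 0,"wy": 0,"wz": 0},
    {"tx": 0,"ty": 0,"tz": 0,"wx": 0,"wy": 0,"wz": 0},
    {"tx": 0,"ty": 0,"tz": 0,"wx": 0,"wy": 0,"wz": 0}
  ],
  "gripper": 0.9,
  "force": 20
}}

```text
time_s: 3.2
tcp_pos: [475.4, 204.9, 114.4]
ee_rot: [-1.478, -0.633, 0.631]
wrist_force: [1.0, -0.1, -4.0]
opening: 0.171
```

Run:
```python
from h import *
go(478,214,115,47)
im,d,P=grab("wrist"); save("w3.png",im)
im,d,P=grab("side"); save("s3.png",np.hstack([cv2.resize(im[220:340,240:400],(640,480))]))
```

```text
t 3.2 tcp [475.4 204.9 114.4] jawyaw 46.3 down [ 0.001 -0.001 -1.   ] q6 -0.48 F [ 1.  -0.1 -4. ] open 0.171
 tilt fix deg [0.07 0.08 0.  ]
 shift [2.6 9.1 0.6]
 turn wz 0.7
```

View pics/s3.png

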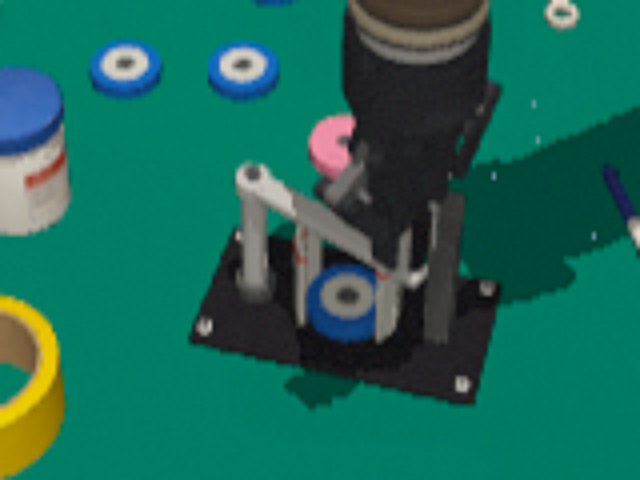

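The side crop shows the fingers closed on the knob, the bar still over the tube, and one disc in the tube. I'll start the arc.

{"fn": "move_arm", "kwargs": {
  "plan": [
    {"tx": 9,"ty": 10,"tz": 0,"wx": 0,"wy": 0,"wz": -7},
    {"tx": 10.2,"ty": 8.8,"tz": 0,"wx": 0,"wy": 0,"wz": -7},
    {"tx": 11.2,"ty": 7.5,"tz": 0,"wx": 0,"wy": 0,"wz": -7},
    {"tx": 12,"ty": 6.1,"tz": 0,"wx": 0,"wy": 0,"wz": -7},
    {"tx": 0,"ty": 0,"tz": 0,"wx": 0,"wy": 0,"wz": 0}
  ]
}}

```text
time_s: 3.8
tcp_pos: [517.7, 238.3, 114.4]
ee_rot: [-1.559, -0.238, 0.241]
wrist_force: [2.5, -0.0, -3.6]
opening: 0.176
```

Run:
```python
from h import *
go()
p=arm.state()["tcp_pos"][:2]-[562,136];print(np.hypot(*p),np.degrees(np.arctan2(p[1],p[0])))
```

```text
t 3.8 tcp [517.7 238.3 114.4] jawyaw 17.5 down [-0.002 -0.002 -1.   ] q6 0.05 F [ 2.5 -0.  -3.6] open 0.176
 tilt fix deg [ 0.11 -0.1   0.  ]
111.44299734603919 113.39861411935817
```

Tracking is good. I continue to about 58°, correcting the start angle to 113.4°.

{"fn": "move_arm", "kwargs": {
  "plan": [
    {"tx": 12.7,"ty": 4.6,"tz": 0,"wx": 0,"wy": 0,"wz": -7},
    {"tx": 13.2,"ty": 3,"tz": 0,"wx": 0,"wy": 0,"wz": -7},
    {"tx": 13.4,"ty": 1.4,"tz": 0,"wx": 0,"wy": 0,"wz": -7},
    {"tx": 13.5,"ty": -0.3,"tz": 0,"wx": 0,"wy": 0,"wz": -7},
    {"tx": 13.4,"ty": -1.9,"tz": 0,"wx": 0,"wy": 0,"wz": -7},
    {"tx": 13,"ty": -3.5,"tz": 0,"wx": 0,"wy": 0,"wz": -7},
    {"tx": 12.5,"ty": -5.1,"tz": 0,"wx": 0,"wy": 0,"wz": -7},
    {"tx": 0,"ty": 0,"tz": 0,"wx": 0,"wy": 0,"wz": 0}
  ]
}}

```text
time_s: 4.6
tcp_pos: [609.0, 237.3, 114.4]
ee_rot: [-1.524, 0.439, -0.431]
wrist_force: [1.3, 0.1, -3.3]
opening: 0.177
```

{"fn": "move_arm", "kwargs": {
  "plan": [
    {"tx": 0,"ty": 0,"tz": 0,"wx": 0,"wy": 0,"wz": 0},
    {"tx": 0,"ty": 0,"tz": 0,"wx": 0,"wy": 0,"wz": 0},
    {"tx": 0,"ty": 0,"tz": 0,"wx": 0,"wy": 0,"wz": 0},
    {"tx": 0,"ty": 0,"tz": 20,"wx": 0,"wy": 0,"wz": 0},
    {"tx": 0,"ty": 0,"tz": 40,"wx": 0,"wy": 0,"wz": 0},
    {"tx": 0,"ty": 0,"tz": 45,"wx": 0,"wy": 0,"wz": 0}
  ],
  "gripper": 0
}}

```text
time_s: 5.2
tcp_pos: [598.4, 235.4, 215.1]
ee_rot: [-1.538, 0.444, -0.407]
wrist_force: [0.5, -0.5, 0.7]
opening: 0.501
```

Run:
```python
from h import *
go()
im,d,P=grab("side"); save("s4.png",cv2.resize(im[200:340,220:400],(640,498)))
```

```text
t 5.2 tcp [598.4 235.4 215.1] jawyaw -31.1 down [-0.025 -0.003 -1.   ] q6 0.85 F [ 0.5 -0.5  0.7] open 0.501
 tilt fix deg [ 0.15 -1.45  0.  ]
```

View pics/s4.png

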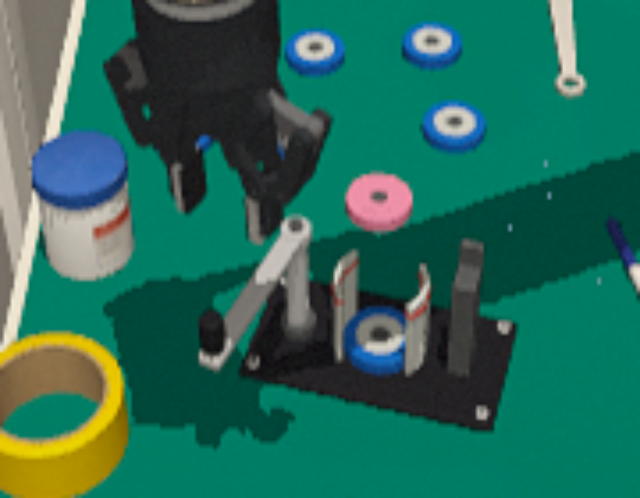

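The bar is clear, at about 1.7 rad. Next I hover over the tube with the jaws along its slots.

{"fn": "move_arm", "kwargs": {
  "plan": [
    {"tx": -8,"ty": -7,"tz": 2,"wx": 0,"wy": 0,"wz": 8},
    {"tx": -8,"ty": -7,"tz": 2,"wx": 0,"wy": 0,"wz": 8},
    {"tx": -8,"ty": -7,"tz": 2,"wx": 0,"wy": 0,"wz": 8},
    {"tx": -8,"ty": -7,"tz": 2,"wx": 0,"wy": 0,"wz": 8},
    {"tx": -8,"ty": -7,"tz": 2,"wx": 0,"wy": 0,"wz": 8},
    {"tx": -8,"ty": -7,"tz": 2,"wx": 0,"wy": 0,"wz": 8},
    {"tx": -8,"ty": -7,"tz": 2,"wx": 0,"wy": 0,"wz": 8},
    {"tx": -8,"ty": -7,"tz": 2,"wx": 0,"wy": 0,"wz": 8},
    {"tx": -8,"ty": -7,"tz": 2,"wx": 0,"wy": 0,"wz": 8},
    {"tx": -8,"ty": -7,"tz": 2,"wx": 0,"wy": 0,"wz": 8},
    {"tx": -6,"ty": -5,"tz": 2,"wx": 0,"wy": 0,"wz": 8},
    {"tx": -4,"ty": -4,"tz": 2,"wx": 0,"wy": 0,"wz": 8},
    {"tx": -2,"ty": -1,"tz": 2,"wx": 0,"wy": 0,"wz": 8},
    {"tx": 0,"ty": 0,"tz": 0,"wx": 0,"wy": 0,"wz": 0}
  ],
  "gripper": -0.6
}}

```text
time_s: 6.65
tcp_pos: [504.3, 158.0, 265.7]
ee_rot: [-1.293, -1.062, 1.058]
wrist_force: [1.3, 0.5, 0.2]
opening: 0.8
```

Run:
```python
from h import *
go(504,153,230,73.5)
im,d,P=grab("wrist"); save("w5.png",im); W=world(P,d); np.savez("w5.npz",im=im,d=d,W=W)
print(P["cam_to_world"])
```

```text
t 6.65 tcp [504.3 158.  265.7] jawyaw 78.6 down [-0.001  0.005 -1.   ] q6 -1.15 F [1.3 0.5 0.2] open 0.8
 tilt fix deg [-0.27 -0.07 -0.  ]
 shift [ -0.3  -5.  -35.7]
 turn wz -5.1
[[ 1.99392809e-01 -9.31464029e-01 -3.04330857e-01  4.25845111e+02]
 [ 9.79911882e-01  1.90767720e-01  5.81410429e-02  1.72778577e+02]
 [ 3.90021378e-03 -3.09810329e-01  9.50790381e-01  4.09129902e+02]
 [ 0.00000000e+00  0.00000000e+00  0.00000000e+00  1.00000000e+00]]
```

View pics/w5.png

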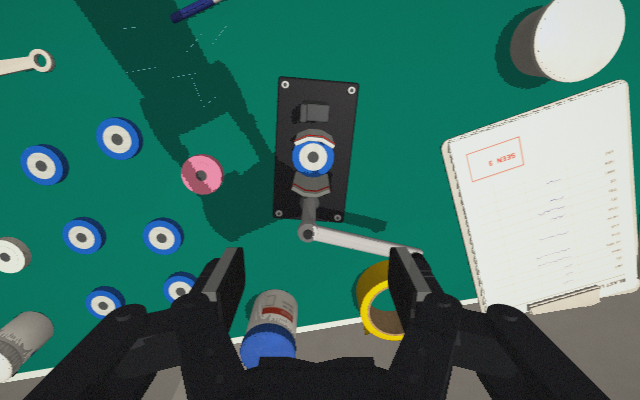

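The wrist view shows the tube with one disc at (313,157), the bar swung clear towards (420,250), and the blue discs and pink look-alike on the left.

Run:
```python
from h import *
from scipy.optimize import least_squares
Z=np.load("w5.npz");im,d,W=Z["im"],Z["d"],Z["W"]
hsv=cv2.cvtColor(im,cv2.COLOR_RGB2HSV)
box=np.zeros(d.shape,bool);box[70:225,260:365]=1
k=box&(hsv[...,2]<80)&(W[...,2]>2)&(W[...,2]<14);k=cv2.morphologyEx(k.astype(np.uint8),cv2.MORPH_OPEN,np.ones((3,3)))>0
print("plate",k.sum(),cv2.minAreaRect(W[k][:,:2].astype(np.float32)),W[k][:,2].mean())
k=np.zeros_like(box);k[125:215,285:340]=1
k=k&(W[...,2]>73)&(W[...,2]<81);R=W[k]
print("rim",len(R),R[:,2].mean(),R.mean(0))
f=lambda p:np.hypot(R[:,0]-p[0],R[:,1]-p[1])-30.25
R=R[np.hypot(R[:,0]-504,R[:,1]-153)<42]
s=least_squares(f,[504,153],loss="soft_l1");print(s.x,np.std(s.fun),len(R))
m=cv2.inRange(hsv,(105,120,60),(125,255,255));m[250:]=0;m[:70]=0
n,l,st,cn=cv2.connectedComponentsWithStats(cv2.morphologyEx(m,cv2.MORPH_CLOSE,np.ones((15,15),np.uint8)))
for i in range(1,n):
    if st[i,4]>300:
        P=W[l==i]; c=np.round(cn[i]).astype(int); (x,y),r=cv2.minEnclosingCircle(P[:,:2][P[:,2]>6].astype(np.float32)); print(c,P[:,2].mean().round(1),np.median(P,0).round(1),"circle",x,y,r)
```

```text
plate 7065 ((504.1812438964844, 154.4877166748047), (95.91644287109375, 179.68283081054688), 73.96761322021484) 8.62538510267199
rim 409 77.19051184820113 [505.66763693 154.09479644  77.19051185]
[503.83127982 154.61621615] 1.3923824313847075 393
[120 138] 14.3 [435.4 -68.8  12.6] circle 431.2691650390625 35.95262908935547 136.93353271484375
[312 160] 22.3 [508.6 152.   20.7] circle 477.96148681640625 157.03350830078125 54.44292449951172
[ 46 164] 13.4 [ 447.6 -170.2   12.6] circle 441.3760986328125 -16.652847290039062 190.067138671875
[ 85 233] 12.2 [ 544.6 -161.9   12.6] circle 492.8807678222656 -11.856021881103516 196.427490234375
[164 233] 14.9 [566.1 -59.9  12.6] circle 505.349365234375 41.34858322143555 153.60598754882812
```

```bash
cat >> h.py <<'E'
def disc(xy,name=None,cam="wrist",zlo=8,zhi=17,r=34):
    im,d,P=grab(cam); W=world(P,d)
    if name: save(name,im)
    hsv=cv2.cvtColor(im,cv2.COLOR_RGB2HSV); c=np.array(xy,float)
    k=(d>0)&(W[...,2]>zlo)&(W[...,2]<zhi); blue=k&(hsv[...,0]>100)&(hsv[...,0]<128)&(hsv[...,1]>100)
    for _ in range(6):
        s=k&(np.hypot(W[...,0]-c[0],W[...,1]-c[1])<r); R=W[s]
        if len(R)<30: print("few",len(R)); return None
        (x,y),rad=cv2.minEnclosingCircle(R[:,:2].astype(np.float32)); c=R[:,:2].mean(0)
    print("disc mean",c.round(1),"circ",round(x,1),round(y,1),"rad",round(rad,1),"z",np.median(R[:,2]).round(1),"n",len(R),"blue",(blue&s).sum())
    return c
E
python3 - <<'E'
from h import *
Z=np.load("w5.npz");im,d,W=Z["im"],Z["d"],Z["W"]
s=arm.state();R=Ro.from_rotvec(s["ee_rot"]).as_matrix()
T=(W-s["tcp_pos"])@R
for sl in[(slice(245,330),slice(190,246)),(slice(245,330),slice(388,450))]:
    t=T[sl].reshape(-1,3);t=t[(t[:,1]>-70)&(t[:,1]<30)];print(len(t),np.percentile(t,[0.5,50,99.5],axis=0).round(1))
E
```

```text
3468 [[-48.2 -69.5 -10.3]
 [-35.9 -37.9  10.2]
 [-27.3  -9.2  16.8]]
3674 [[ 26.3 -69.4 -10.4]
 [ 35.1 -39.2  10.7]
 [ 46.9  -9.   17. ]]
```

{"fn": "move_arm", "kwargs": {
  "plan": [
    {"tx": -13.5,"ty": -46,"tz": -9,"wx": 0,"wy": 0,"wz": -1},
    {"tx": -13.5,"ty": -46,"tz": -9,"wx": 0,"wy": 0,"wz": -1},
    {"tx": -13.5,"ty": -46,"tz": -9,"wx": 0,"wy": 0,"wz": -1},
    {"tx": -13.5,"ty": -46,"tz": -9,"wx": 0,"wy": 0,"wz": -1},
    {"tx": -13.5,"ty": -46,"tz": -9,"wx": 0,"wy": 0,"wz": -0.6},
    {"tx": 0,"ty": 0,"tz": 0,"wx": 0,"wy": 0,"wz": 0},
    {"tx": 0,"ty": 0,"tz": 0,"wx": 0,"wy": 0,"wz": 0}
  ],
  "gripper": -1
}}

```text
time_s: 7.4
tcp_pos: [435.3, -76.8, 221.2]
ee_rot: [-1.336, -0.994, 0.979]
wrist_force: [0.5, 0.4, -0.4]
opening: 1.002
```

Run:
```python
from h import *
c=disc((436,-73),"w6.png"); go(c[0],c[1],2,74)
```

```text
disc mean [436.1 -75.4] circ 436.9 -75.6 rad 25.9 z 12.7 n 1654 blue 900
t 7.45 tcp [435.3 -76.4 221.2] jawyaw 73.0 down [ 0.007  0.005 -1.   ] q6 -1.55 F [-0.1 -0.6  0.1] open 1.0
 tilt fix deg [-0.26  0.42  0.  ]
 shift [   0.8    1.  -219.2]
 turn wz 1.0
```

{"fn": "move_arm", "kwargs": {
  "plan": [
    {"tx": 0.5,"ty": 0.5,"tz": -45,"wx": -0.2,"wy": 0.3,"wz": 1},
    {"tx": 0.5,"ty": 0.5,"tz": -45,"wx": 0,"wy": 0,"wz": 0},
    {"tx": 0,"ty": 0,"tz": -45,"wx": 0,"wy": 0,"wz": 0},
    {"tx": 0,"ty": 0,"tz": -35,"wx": 0,"wy": 0,"wz": 0},
    {"tx": 0,"ty": 0,"tz": 0,"wx": 0,"wy": 0,"wz": 0},
    {"tx": 0,"ty": 0,"tz": 0,"wx": 0,"wy": 0,"wz": 0}
  ]
}}

```text
time_s: 8.05
tcp_pos: [445.0, -68.3, 52.0]
ee_rot: [-1.337, -1.021, 0.998]
wrist_force: [0.2, -0.8, -0.6]
opening: 1.001
```

Run:
```python
from h import *
go(436.5,-75.5,0,74)
```

```text
t 8.05 tcp [445.  -68.3  52. ] jawyaw 74.5 down [ 0.017 -0.001 -1.   ] q6 -1.56 F [ 0.2 -0.8 -0.6] open 1.001
 tilt fix deg [0.05 1.   0.  ]
 shift [ -8.5  -7.2 -52. ]
 turn wz -0.5
```

{"fn": "move_arm", "kwargs": {
  "plan": [
    {"tx": -5,"ty": -4,"tz": -15,"wx": 0,"wy": 0.8,"wz": 0},
    {"tx": -3,"ty": -3,"tz": -15,"wx": 0,"wy": 0.2,"wz": 0},
    {"tx": 0,"ty": 0,"tz": -10,"wx": 0,"wy": 0,"wz": 0},
    {"tx": 0,"ty": 0,"tz": 0,"wx": 0,"wy": 0,"wz": 0}
  ]
}}

```text
time_s: 8.45
tcp_pos: [446.2, -74.6, 19.2]
ee_rot: [-1.337, -1.021, 1.005]
wrist_force: [0.6, -0.2, -0.1]
opening: 0.999
```

Run:
```python
from h import *
go(436.5,-75.5,0,74)
```

```text
t 8.45 tcp [446.2 -74.6  19.2] jawyaw 74.8 down [ 0.016 -0.005 -1.   ] q6 -1.57 F [ 0.6 -0.2 -0.1] open 0.999
 tilt fix deg [0.26 0.89 0.  ]
 shift [ -9.7  -0.9 -19.2]
 turn wz -0.8
```

{"fn": "move_arm", "kwargs": {
  "plan": [
    {"tx": -6,"ty": -0.5,"tz": 0,"wx": 0,"wy": 0.9,"wz": -0.5},
    {"tx": -4,"ty": 0,"tz": 0,"wx": 0,"wy": 0,"wz": 0},
    {"tx": 0,"ty": 0,"tz": 0,"wx": 0,"wy": 0,"wz": 0}
  ]
}}

```text
time_s: 8.75
tcp_pos: [438.8, -75.3, 22.6]
ee_rot: [-1.335, -1.006, 1.006]
wrist_force: [-0.4, -0.3, 0.6]
opening: 1.001
```

Run:
```python
from h import *
go(436.5,-75.5,0,74)
```

```text
t 8.75 tcp [438.8 -75.3  22.6] jawyaw 74.3 down [ 0.005 -0.006 -1.   ] q6 -1.55 F [-0.4 -0.3  0.6] open 1.001
 tilt fix deg [0.36 0.27 0.  ]
 shift [ -2.3  -0.2 -22.6]
 turn wz -0.3
```

{"fn": "move_arm", "kwargs": {
  "plan": [
    {"tx": -3,"ty": 0,"tz": -10,"wx": 0.3,"wy": 0.3,"wz": 0},
    {"tx": -2,"ty": 0,"tz": -9,"wx": 0,"wy": 0.3,"wz": 0},
    {"tx": -2,"ty": 0,"tz": -5,"wx": 0,"wy": 0,"wz": 0},
    {"tx": 0,"ty": 0,"tz": 0,"wx": 0,"wy": 0,"wz": 0}
  ]
}}

```text
time_s: 9.15
tcp_pos: [431.5, -75.5, -2.7]
ee_rot: [-1.324, -1.0, 1.008]
wrist_force: [0.0, 0.5, -0.6]
opening: 0.999
```

Run:
```python
from h import *
go(436.5,-75.5,0,74)
```

```text
t 9.15 tcp [431.5 -75.5  -2.7] jawyaw 74.2 down [-0.005 -0.001 -1.   ] q6 -1.56 F [ 0.   0.5 -0.6] open 0.999
 tilt fix deg [ 0.05 -0.29  0.  ]
 shift [ 5.  -0.   2.7]
 turn wz -0.2
```

{"fn": "move_arm", "kwargs": {
  "plan": [
    {"tx": 5,"ty": 0,"tz": 2.5,"wx": 0,"wy": -0.3,"wz": 0},
    {"tx": 0,"ty": 0,"tz": 0,"wx": 0,"wy": 0,"wz": 0}
  ]
}}

```text
time_s: 9.35
tcp_pos: [436.3, -75.4, -0.8]
ee_rot: [-1.327, -1.003, 1.005]
wrist_force: [0.4, -0.0, 0.1]
opening: 0.997
```

{"fn": "move_arm", "kwargs": {
  "plan": [
    {"tx": 0,"ty": 0,"tz": 0,"wx": 0,"wy": 0,"wz": 0},
    {"tx": 0,"ty": 0,"tz": 0,"wx": 0,"wy": 0,"wz": 0},
    {"tx": 0,"ty": 0,"tz": 0,"wx": 0,"wy": 0,"wz": 0},
    {"tx": 0,"ty": 0,"tz": 0,"wx": 0,"wy": 0,"wz": 0},
    {"tx": 0,"ty": 0,"tz": 0,"wx": 0,"wy": 0,"wz": 0},
    {"tx": 0,"ty": 0,"tz": 0,"wx": 0,"wy": 0,"wz": 0}
  ],
  "gripper": 0.5,
  "force": 40
}}

```text
time_s: 9.95
tcp_pos: [437.3, -75.5, 0.3]
ee_rot: [-1.328, -1.004, 1.004]
wrist_force: [0.7, -0.6, 0.0]
opening: 0.586
```

Run:
```python
from h import *
go(436.5,-75.5,0,74)
im,d,P=grab("wrist");save("w7.png",im);np.savez("w7.npz",im=im,d=d,W=world(P,d))
```

```text
t 9.95 tcp [ 4.373e+02 -7.550e+01  3.000e-01] jawyaw 74.2 down [ 0.001 -0.001 -1.   ] q6 -1.56 F [ 0.7 -0.6  0. ] open 0.586
 tilt fix deg [0.05 0.03 0.  ]
 shift [-0.8  0.  -0.3]
 turn wz -0.2
```

View pics/w7.png

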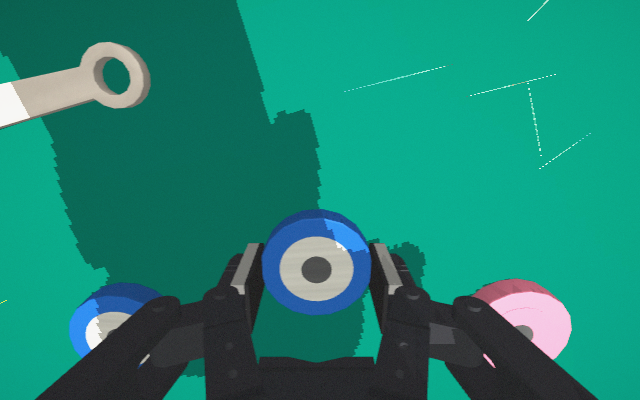

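The view shows the disc squarely gripped, with its centre at (316,268). I lift it and carry it over the tube.

{"fn": "move_arm", "kwargs": {
  "plan": [
    {"tx": 0,"ty": 0,"tz": 20,"wx": 0,"wy": 0,"wz": 0},
    {"tx": 0,"ty": 0,"tz": 40,"wx": 0,"wy": 0,"wz": 0},
    {"tx": 0,"ty": 0,"tz": 45,"wx": 0,"wy": 0,"wz": 0},
    {"tx": 0,"ty": 0,"tz": 45,"wx": 0,"wy": 0,"wz": 0},
    {"tx": 13,"ty": 46,"tz": 0,"wx": 0,"wy": 0,"wz": 0},
    {"tx": 13,"ty": 46,"tz": 0,"wx": 0,"wy": 0,"wz": 0},
    {"tx": 13,"ty": 46,"tz": 0,"wx": 0,"wy": 0,"wz": 0},
    {"tx": 13,"ty": 46,"tz": 0,"wx": 0,"wy": 0,"wz": 0},
    {"tx": 13,"ty": 40,"tz": 0,"wx": 0,"wy": 0,"wz": 0},
    {"tx": 0,"ty": 0,"tz": 0,"wx": 0,"wy": 0,"wz": 0},
    {"tx": 0,"ty": 0,"tz": 0,"wx": 0,"wy": 0,"wz": 0}
  ]
}}

```text
time_s: 11.1
tcp_pos: [502.5, 156.2, 157.5]
ee_rot: [-1.332, -1.004, 0.995]
wrist_force: [-0.2, -0.5, -2.0]
opening: 0.582
```

```bash
cat >> h.py <<'E'
TUBE=np.array([504.0,154.5]);TYAW=74.0
def inhand(name=None):
    "held disc: offset of its centre from the TCP in world xy, and shift to put it over the tube"
    im,d,P=grab("wrist");W=world(P,d);s=arm.state();R=Ro.from_rotvec(s["ee_rot"]).as_matrix()
    if name: save(name,im)
    T=(W-s["tcp_pos"])@R;hsv=cv2.cvtColor(im,cv2.COLOR_RGB2HSV)
    k=np.zeros(d.shape,bool);k[195:335,240:395]=1
    k&=(hsv[...,0]>100)&(hsv[...,0]<128)&(hsv[...,1]>100)&(np.abs(T[...,0])<28)&(T[...,1]>-25)&(T[...,1]<12)&(np.abs(T[...,2])<40)
    top=k&(T[...,1]<np.percentile(T[k][:,1],30)+3); t=T[top]
    (x,z),r=cv2.minEnclosingCircle(t[:,[0,2]].astype(np.float32))
    off=R@np.array([x,0,z]); print("inhand tool x,z",round(x,1),round(z,1),"r",round(r,1),"y",np.median(t[:,1]).round(1),"n",len(t))
    c=s["tcp_pos"]+off; print("disc xy",c.round(1)); go(*(TUBE-off[:2]),None,TYAW)
E
python3 - <<'E'
from h import *
inhand()
E
```

```text
inhand tool x,z -0.6 0.4 r 26.3 y -12.5 n 4843
disc xy [502.1 155.5 157.5]
t 11.15 tcp [502.6 156.  157.5] jawyaw 73.8 down [ 0.006  0.002 -1.   ] q6 -1.07 F [ 0.8  0.8 -0.6] open 0.586
 tilt fix deg [-0.11  0.34  0.  ]
 shift [ 1.9 -1.   0. ]
 turn wz 0.2
```

{"fn": "move_arm", "kwargs": {
  "plan": [
    {"tx": 1,"ty": -0.5,"tz": -20,"wx": 0,"wy": 0.3,"wz": 0},
    {"tx": 1,"ty": -0.5,"tz": -20,"wx": 0,"wy": 0,"wz": 0},
    {"tx": 0,"ty": 0,"tz": -20,"wx": 0,"wy": 0,"wz": 0},
    {"tx": 0,"ty": 0,"tz": -8,"wx": 0,"wy": 0,"wz": 0},
    {"tx": 0,"ty": 0,"tz": 0,"wx": 0,"wy": 0,"wz": 0}
  ]
}}

```text
time_s: 11.65
tcp_pos: [503.0, 147.9, 87.7]
ee_rot: [-1.332, -0.992, 0.992]
wrist_force: [-0.2, -1.3, 0.0]
opening: 0.585
```

Run:
```python
from h import *
inhand()
```

```text
inhand tool x,z -1.4 1.1 r 27.2 y -12.1 n 4884
disc xy [501.7 147.   88.1]
t 11.7 tcp [503.2 148.   88.1] jawyaw 73.3 down [-0.  0. -1.] q6 -1.08 F [-0.5  0.1 -0.4] open 0.587
 tilt fix deg [-0.   -0.01 -0.  ]
 shift [2.3 7.5 0. ]
 turn wz 0.7
```

{"fn": "move_arm", "kwargs": {
  "plan": [
    {"tx": 1,"ty": 7,"tz": 0,"wx": 0,"wy": 0,"wz": 0.6},
    {"tx": 0,"ty": 0,"tz": 0,"wx": 0,"wy": 0,"wz": 0}
  ]
}}

```text
time_s: 11.9
tcp_pos: [505.4, 154.8, 89.8]
ee_rot: [-1.33, -1.001, 0.998]
wrist_force: [0.8, -0.2, -0.3]
opening: 0.586
```

Run:
```python
from h import *
inhand()
```

```text
inhand tool x,z -0.3 0.5 r 26.7 y -12.4 n 4882
disc xy [505.  154.5  89.9]
t 11.95 tcp [505.6 154.6  89.9] jawyaw 73.9 down [ 0.003  0.    -1.   ] q6 -1.07 F [0.3 0.9 0. ] open 0.587
 tilt fix deg [-0.03  0.15  0.  ]
 shift [-1. -0.  0.]
 turn wz 0.1
```

{"fn": "move_arm", "kwargs": {
  "plan": [
    {"tx": -0.7,"ty": 0.6,"tz": -6,"wx": 0,"wy": 0,"wz": 0},
    {"tx": 0,"ty": 0.6,"tz": -6,"wx": 0,"wy": 0,"wz": 0},
    {"tx": 0,"ty": 0,"tz": 0,"wx": 0,"wy": 0,"wz": 0}
  ]
}}

```text
time_s: 12.25
tcp_pos: [506.1, 156.7, 78.8]
ee_rot: [-1.332, -1.005, 0.996]
wrist_force: [0.3, -0.1, -1.5]
opening: 0.585
```

Run:
```python
from h import *
inhand()
```

```text
inhand tool x,z -1.7 0.4 r 27.0 y -12.3 n 4879
disc xy [505.5 155.2  79. ]
t 12.3 tcp [506.3 156.7  79. ] jawyaw 73.9 down [ 0.007  0.001 -1.   ] q6 -1.07 F [-0.  -0.1 -2. ] open 0.581
 tilt fix deg [-0.07  0.38  0.  ]
 shift [-1.5 -0.7  0. ]
 turn wz 0.1
```

{"fn": "move_arm", "kwargs": {
  "plan": [
    {"tx": -2,"ty": -1.4,"tz": 0,"wx": 0,"wy": 0.3,"wz": 0},
    {"tx": -0.3,"ty": 0,"tz": -5,"wx": 0,"wy": 0,"wz": 0},
    {"tx": -0.3,"ty": 0,"tz": -5,"wx": 0,"wy": 0,"wz": 0},
    {"tx": 0,"ty": 0,"tz": 0,"wx": 0,"wy": 0,"wz": 0}
  ]
}}

```text
time_s: 12.7
tcp_pos: [503.4, 155.2, 68.1]
ee_rot: [-1.328, -1.001, 0.999]
wrist_force: [-0.3, -0.2, -0.7]
opening: 0.586
```

Run:
```python
from h import *
inhand()
```

```text
inhand tool x,z -1.2 0.3 r 26.5 y -12.3 n 4877
disc xy [503.  154.1  68.4]
t 12.75 tcp [503.6 155.2  68.4] jawyaw 73.9 down [ 0.001  0.001 -1.   ] q6 -1.08 F [-0.2  1.  -0.6] open 0.582
 tilt fix deg [-0.07  0.06  0.  ]
 shift [1.  0.4 0. ]
 turn wz 0.1
```

{"fn": "move_arm", "kwargs": {
  "plan": [
    {"tx": 0.5,"ty": 0,"tz": -6,"wx": 0,"wy": 0,"wz": 0},
    {"tx": 0,"ty": 0,"tz": -6,"wx": 0,"wy": 0,"wz": 0},
    {"tx": 0,"ty": 0,"tz": -6,"wx": 0,"wy": 0,"wz": 0},
    {"tx": 0,"ty": 0,"tz": -6,"wx": 0,"wy": 0,"wz": 0},
    {"tx": 0,"ty": 0,"tz": 0,"wx": 0,"wy": 0,"wz": 0}
  ]
}}

```text
time_s: 13.25
tcp_pos: [504.1, 155.1, 42.1]
ee_rot: [-1.328, -1.001, 0.999]
wrist_force: [0.2, -0.1, -1.0]
opening: 0.583
```

Run:
```python
from h import *
inhand()
```

```text
inhand tool x,z -1.0 -0.1 r 26.1 y -12.3 n 3093
disc xy [504.2 154.2  42.4]
t 13.3 tcp [504.4 155.2  42.4] jawyaw 73.9 down [ 0.001  0.001 -1.   ] q6 -1.08 F [ 0.   0.2 -1.3] open 0.581
 tilt fix deg [-0.07  0.08  0.  ]
 shift [-0.2  0.3  0. ]
 turn wz 0.1
```

{"fn": "move_arm", "kwargs": {
  "plan": [
    {"tx": 0,"ty": 0,"tz": -6,"wx": 0,"wy": 0,"wz": 0},
    {"tx": 0,"ty": 0,"tz": -6,"wx": 0,"wy": 0,"wz": 0},
    {"tx": 0,"ty": 0,"tz": -5,"wx": 0,"wy": 0,"wz": 0},
    {"tx": 0,"ty": 0,"tz": 0,"wx": 0,"wy": 0,"wz": 0}
  ]
}}

```text
time_s: 13.7
tcp_pos: [504.8, 155.3, 24.3]
ee_rot: [-1.329, -1.003, 0.998]
wrist_force: [-0.0, 0.1, -0.6]
opening: 0.584
```

{"fn": "move_arm", "kwargs": {
  "plan": [
    {"tx": 0,"ty": 0,"tz": 0,"wx": 0,"wy": 0,"wz": 0},
    {"tx": 0,"ty": 0,"tz": 0,"wx": 0,"wy": 0,"wz": 0},
    {"tx": 0,"ty": 0,"tz": 0,"wx": 0,"wy": 0,"wz": 0}
  ],
  "gripper": -0.7
}}

```text
time_s: 14.0
tcp_pos: [505.3, 155.4, 24.5]
ee_rot: [-1.329, -1.003, 0.998]
wrist_force: [0.1, -0.4, 0.3]
opening: 0.852
```

Run:
```python
from h import *
go(504.2,155.1,120,74)
disc((504,154.5),zlo=15,zhi=60)
```

```text
t 14.0 tcp [505.3 155.4  24.5] jawyaw 73.9 down [ 0.003  0.002 -1.   ] q6 -1.08 F [ 0.1 -0.4  0.3] open 0.852
 tilt fix deg [-0.09  0.17  0.  ]
 shift [-1.1 -0.3 95.5]
 turn wz 0.1
disc mean [522.2 149.4] circ 516.2 151.6 rad 25.7 z 33.6 n 8180 blue 1785
```

Disc 2 is down, with the stack top at about 32 mm. Next is C, near (571,-69).

{"fn": "move_arm", "kwargs": {
  "plan": [
    {"tx": -1,"ty": 0,"tz": 20,"wx": 0,"wy": 0,"wz": 0},
    {"tx": 0,"ty": 0,"tz": 30,"wx": 0,"wy": 0,"wz": 0},
    {"tx": 0,"ty": 0,"tz": 35,"wx": 0,"wy": 0,"wz": 0},
    {"tx": 0,"ty": 0,"tz": 45,"wx": 0,"wy": 0,"wz": 0},
    {"tx": 13,"ty": -45,"tz": 5,"wx": 0,"wy": 0,"wz": 0},
    {"tx": 13,"ty": -45,"tz": 5,"wx": 0,"wy": 0,"wz": 0},
    {"tx": 13,"ty": -45,"tz": 5,"wx": 0,"wy": 0,"wz": 0},
    {"tx": 13,"ty": -45,"tz": 5,"wx": 0,"wy": 0,"wz": 0},
    {"tx": 13,"ty": -43,"tz": 5,"wx": 0,"wy": 0,"wz": 0},
    {"tx": 0,"ty": 0,"tz": 0,"wx": 0,"wy": 0,"wz": 0},
    {"tx": 0,"ty": 0,"tz": 0,"wx": 0,"wy": 0,"wz": 0}
  ],
  "gripper": -1
}}

```text
time_s: 15.15
tcp_pos: [571.7, -75.6, 191.0]
ee_rot: [-1.337, -1.014, 0.996]
wrist_force: [-0.8, -0.3, -0.2]
opening: 1.001
```

Run:
```python
from h import *
c=disc((571,-69)); go(c[0],c[1],0,74)
```

```text
disc mean [573.  -67.9] circ 573.8 -67.9 rad 26.0 z 12.8 n 1949 blue 1067
t 15.2 tcp [572.  -75.5 191.2] jawyaw 74.3 down [ 0.015 -0.002 -1.   ] q6 -1.5 F [ 0.6 -0.7 -0.3] open 0.997
 tilt fix deg [0.11 0.85 0.  ]
 shift [   1.     7.6 -191.2]
 turn wz -0.3
```

{"fn": "move_arm", "kwargs": {
  "plan": [
    {"tx": 1,"ty": 7,"tz": -40,"wx": 0,"wy": 0.8,"wz": 0},
    {"tx": 0,"ty": 0,"tz": -40,"wx": 0,"wy": 0,"wz": 0},
    {"tx": 0,"ty": 0,"tz": -40,"wx": 0,"wy": 0,"wz": 0},
    {"tx": 0,"ty": 0,"tz": -30,"wx": 0,"wy": 0,"wz": 0},
    {"tx": 0,"ty": 0,"tz": 0,"wx": 0,"wy": 0,"wz": 0},
    {"tx": 0,"ty": 0,"tz": 0,"wx": 0,"wy": 0,"wz": 0}
  ]
}}

```text
time_s: 15.8
tcp_pos: [572.2, -59.6, 39.4]
ee_rot: [-1.326, -1.015, 1.01]
wrist_force: [0.2, -0.4, -0.3]
opening: 0.999
```

Run:
```python
from h import *
go(573.5,-67.9,0,74)
```

```text
t 15.8 tcp [572.2 -59.6  39.4] jawyaw 74.8 down [ 0.005 -0.001 -1.   ] q6 -1.49 F [ 0.2 -0.4 -0.3] open 0.999
 tilt fix deg [0.06 0.26 0.  ]
 shift [  1.3  -8.3 -39.4]
 turn wz -0.8
```

{"fn": "move_arm", "kwargs": {
  "plan": [
    {"tx": 0.5,"ty": -4,"tz": -12,"wx": 0,"wy": 0.2,"wz": -0.6},
    {"tx": 0,"ty": -4,"tz": -12,"wx": 0,"wy": 0,"wz": 0},
    {"tx": 0,"ty": 0,"tz": -7,"wx": 0,"wy": 0,"wz": 0},
    {"tx": 0,"ty": 0,"tz": 0,"wx": 0,"wy": 0,"wz": 0}
  ]
}}

```text
time_s: 16.2
tcp_pos: [576.7, -67.7, 11.3]
ee_rot: [-1.335, -1.011, 1.001]
wrist_force: [0.3, -0.1, -0.6]
opening: 1.0
```

Run:
```python
from h import *
go(573.5,-67.9,0,74)
```

```text
t 16.2 tcp [576.7 -67.7  11.3] jawyaw 74.3 down [ 0.01  -0.003 -1.   ] q6 -1.49 F [ 0.3 -0.1 -0.6] open 1.0
 tilt fix deg [0.15 0.55 0.  ]
 shift [ -3.2  -0.2 -11.3]
 turn wz -0.3
```

{"fn": "move_arm", "kwargs": {
  "plan": [
    {"tx": -3,"ty": 0,"tz": -6,"wx": 0.1,"wy": 0.5,"wz": -0.2},
    {"tx": -1,"ty": 0,"tz": -5.5,"wx": 0,"wy": 0,"wz": 0},
    {"tx": 0,"ty": 0,"tz": 0,"wx": 0,"wy": 0,"wz": 0}
  ]
}}

```text
time_s: 16.5
tcp_pos: [573.5, -68.3, -0.1]
ee_rot: [-1.33, -1.003, 1.001]
wrist_force: [0.1, -0.3, 0.2]
opening: 0.999
```

Run:
```python
from h import *
go(573.5,-67.9,0,74)
```

```text
t 16.5 tcp [ 5.735e+02 -6.830e+01 -1.000e-01] jawyaw 74.0 down [ 0.002 -0.001 -1.   ] q6 -1.49 F [ 0.1 -0.3  0.2] open 0.999
 tilt fix deg [0.06 0.12 0.  ]
 shift [0.  0.4 0.1]
 turn wz -0.0
```

{"fn": "move_arm", "kwargs": {
  "plan": [
    {"tx": 0,"ty": 0,"tz": 0,"wx": 0,"wy": 0,"wz": 0},
    {"tx": 0,"ty": 0,"tz": 0,"wx": 0,"wy": 0,"wz": 0},
    {"tx": 0,"ty": 0,"tz": 0,"wx": 0,"wy": 0,"wz": 0},
    {"tx": 0,"ty": 0,"tz": 0,"wx": 0,"wy": 0,"wz": 0},
    {"tx": 0,"ty": 0,"tz": 0,"wx": 0,"wy": 0,"wz": 0},
    {"tx": 0,"ty": 0,"tz": 0,"wx": 0,"wy": 0,"wz": 0}
  ],
  "gripper": 0.5,
  "force": 40
}}

```text
time_s: 17.1
tcp_pos: [574.2, -68.5, 0.8]
ee_rot: [-1.332, -1.004, 1.0]
wrist_force: [-0.4, -1.0, -0.7]
opening: 0.586
```

{"fn": "move_arm", "kwargs": {
  "plan": [
    {"tx": 0,"ty": 0,"tz": 20,"wx": 0,"wy": 0,"wz": 0},
    {"tx": 0,"ty": 0,"tz": 40,"wx": 0,"wy": 0,"wz": 0},
    {"tx": 0,"ty": 0,"tz": 45,"wx": 0,"wy": 0,"wz": 0},
    {"tx": 0,"ty": 0,"tz": 45,"wx": 0,"wy": 0,"wz": 0},
    {"tx": -14,"ty": 44,"tz": 0,"wx": 0,"wy": 0,"wz": 0},
    {"tx": -14,"ty": 44,"tz": 0,"wx": 0,"wy": 0,"wz": 0},
    {"tx": -14,"ty": 44,"tz": 0,"wx": 0,"wy": 0,"wz": 0},
    {"tx": -14,"ty": 44,"tz": 0,"wx": 0,"wy": 0,"wz": 0},
    {"tx": -13,"ty": 40,"tz": 0,"wx": 0,"wy": 0,"wz": 0},
    {"tx": 0,"ty": 0,"tz": 0,"wx": 0,"wy": 0,"wz": 0},
    {"tx": 0,"ty": 0,"tz": 0,"wx": 0,"wy": 0,"wz": 0}
  ]
}}

```text
time_s: 18.2
tcp_pos: [500.7, 154.1, 157.0]
ee_rot: [-1.333, -1.005, 0.994]
wrist_force: [-0.1, -0.4, -0.2]
opening: 0.585
```

Run:
```python
from h import *
inhand()
```

```text
inhand tool x,z -0.8 0.2 r 26.3 y -12.2 n 4818
disc xy [500.2 153.2 157. ]
t 18.25 tcp [500.6 153.9 157. ] jawyaw 73.8 down [ 0.007  0.001 -1.   ] q6 -1.07 F [-0.8  1.1 -0.7] open 0.588
 tilt fix deg [-0.08  0.38  0.  ]
 shift [3.8 1.3 0. ]
 turn wz 0.2
```

Same small in-hand offset. I'll use TCP target (504.3,155.1).

{"fn": "move_arm", "kwargs": {
  "plan": [
    {"tx": 2,"ty": 3,"tz": -20,"wx": 0,"wy": 0.3,"wz": 0},
    {"tx": 1.5,"ty": 3,"tz": -20,"wx": 0,"wy": 0,"wz": 0},
    {"tx": 0,"ty": 2,"tz": -20,"wx": 0,"wy": 0,"wz": 0},
    {"tx": 0,"ty": 0,"tz": -6,"wx": 0,"wy": 0,"wz": 0},
    {"tx": 0,"ty": 0,"tz": 0,"wx": 0,"wy": 0,"wz": 0}
  ]
}}

```text
time_s: 18.75
tcp_pos: [508.1, 155.8, 89.9]
ee_rot: [-1.336, -0.995, 0.989]
wrist_force: [-0.2, -0.6, 0.5]
opening: 0.583
```

Run:
```python
from h import *
go(504.3,155.1,80,74)
```

```text
t 18.75 tcp [508.1 155.8  89.9] jawyaw 73.3 down [ 0.005  0.    -1.   ] q6 -1.06 F [-0.2 -0.6  0.5] open 0.583
 tilt fix deg [-0.01  0.28  0.  ]
 shift [-3.8 -0.7 -9.9]
 turn wz 0.7
```

{"fn": "move_arm", "kwargs": {
  "plan": [
    {"tx": -4.5,"ty": -0.7,"tz": 0,"wx": 0,"wy": 0.3,"wz": 0.6},
    {"tx": -0.5,"ty": 0,"tz": -6,"wx": 0,"wy": 0,"wz": 0},
    {"tx": -0.3,"ty": 0,"tz": -4,"wx": 0,"wy": 0,"wz": 0},
    {"tx": 0,"ty": 0,"tz": 0,"wx": 0,"wy": 0,"wz": 0}
  ]
}}

```text
time_s: 19.15
tcp_pos: [504.8, 153.5, 81.7]
ee_rot: [-1.331, -1.001, 0.996]
wrist_force: [-0.0, -0.6, 0.2]
opening: 0.581
```

Run:
```python
from h import *
inhand()
```

```text
inhand tool x,z -0.8 0.0 r 26.4 y -11.9 n 4848
disc xy [504.8 152.8  81.9]
t 19.2 tcp [505.  153.6  81.9] jawyaw 73.8 down [ 0.004  0.001 -1.   ] q6 -1.07 F [-0.1  0.5 -0.9] open 0.588
 tilt fix deg [-0.05  0.22  0.  ]
 shift [-0.8  1.7  0. ]
 turn wz 0.2
```

{"fn": "move_arm", "kwargs": {
  "plan": [
    {"tx": -0.8,"ty": 1.6,"tz": 0,"wx": 0,"wy": 0.2,"wz": 0.2},
    {"tx": -0.2,"ty": 0,"tz": -6,"wx": 0,"wy": 0,"wz": 0},
    {"tx": 0,"ty": 0,"tz": -6,"wx": 0,"wy": 0,"wz": 0},
    {"tx": 0,"ty": 0,"tz": 0,"wx": 0,"wy": 0,"wz": 0}
  ]
}}

```text
time_s: 19.6
tcp_pos: [504.7, 155.9, 70.0]
ee_rot: [-1.328, -1.004, 0.999]
wrist_force: [-0.7, 0.3, -0.6]
opening: 0.584
```

Run:
```python
from h import *
go(504.3,155.1,36,74)
```

```text
t 19.6 tcp [504.7 155.9  70. ] jawyaw 74.0 down [ 0.002  0.001 -1.   ] q6 -1.08 F [-0.7  0.3 -0.6] open 0.584
 tilt fix deg [-0.08  0.12  0.  ]
 shift [ -0.4  -0.8 -34. ]
 turn wz -0.0
```

In the tube with no contact. Target TCP z is about 36.

{"fn": "move_arm", "kwargs": {
  "plan": [
    {"tx": -0.4,"ty": -0.7,"tz": -6,"wx": 0,"wy": 0.1,"wz": 0},
    {"tx": 0,"ty": 0,"tz": -7,"wx": 0,"wy": 0,"wz": 0},
    {"tx": 0,"ty": 0,"tz": -7,"wx": 0,"wy": 0,"wz": 0},
    {"tx": 0,"ty": 0,"tz": -7,"wx": 0,"wy": 0,"wz": 0},
    {"tx": 0,"ty": 0,"tz": -5,"wx": 0,"wy": 0,"wz": 0},
    {"tx": 0,"ty": 0,"tz": 0,"wx": 0,"wy": 0,"wz": 0}
  ]
}}

```text
time_s: 20.2
tcp_pos: [503.4, 155.0, 34.0]
ee_rot: [-1.326, -1.001, 1.002]
wrist_force: [0.0, -0.2, -0.4]
opening: 0.587
```

{"fn": "move_arm", "kwargs": {
  "plan": [
    {"tx": 0,"ty": 0,"tz": 0,"wx": 0,"wy": 0,"wz": 0},
    {"tx": 0,"ty": 0,"tz": 0,"wx": 0,"wy": 0,"wz": 0},
    {"tx": 0,"ty": 0,"tz": 0,"wx": 0,"wy": 0,"wz": 0}
  ],
  "gripper": -0.7
}}

```text
time_s: 20.5
tcp_pos: [503.9, 155.1, 34.3]
ee_rot: [-1.327, -1.001, 1.002]
wrist_force: [0.1, 0.2, -0.5]
opening: 0.849
```

{"fn": "move_arm", "kwargs": {
  "plan": [
    {"tx": -1,"ty": 0,"tz": 20,"wx": 0,"wy": 0,"wz": 0},
    {"tx": 0,"ty": 0,"tz": 30,"wx": 0,"wy": 0,"wz": 0},
    {"tx": 0,"ty": 0,"tz": 35,"wx": 0,"wy": 0,"wz": 0},
    {"tx": 0,"ty": 0,"tz": 40,"wx": 0,"wy": 0,"wz": 0},
    {"tx": 0,"ty": 0,"tz": 0,"wx": 0,"wy": 0,"wz": 0}
  ],
  "gripper": -1
}}

```text
time_s: 21.0
tcp_pos: [502.1, 154.9, 164.2]
ee_rot: [-1.327, -1.001, 1.002]
wrist_force: [1.2, -0.2, 0.9]
opening: 1.003
```

Run:
```python
from h import *
disc((504,154.5),"w8.png",zlo=30,zhi=60,r=27);go(549,-173)
```

```text
disc mean [505.1 154.2] circ 505.2 154.3 rad 26.9 z 44.8 n 2426 blue 1197
t 21.05 tcp [500.1 154.4 161.6] jawyaw 74.0 down [-0.006  0.    -1.   ] q6 -1.08 F [ 0.1 -0.5 -1. ] open 1.002
 tilt fix deg [-0.   -0.33 -0.  ]
 shift [  48.9 -327.4    0. ]
```

{"fn": "move_arm", "kwargs": {
  "plan": [
    {"tx": 7,"ty": -46,"tz": 4,"wx": 0,"wy": 0,"wz": 0},
    {"tx": 7,"ty": -46,"tz": 4,"wx": 0,"wy": 0,"wz": 0},
    {"tx": 7,"ty": -46,"tz": 4,"wx": 0,"wy": 0,"wz": 0},
    {"tx": 7,"ty": -46,"tz": 4,"wx": 0,"wy": 0,"wz": 0},
    {"tx": 7,"ty": -46,"tz": 4,"wx": 0,"wy": 0,"wz": 0},
    {"tx": 7,"ty": -46,"tz": 4,"wx": 0,"wy": 0,"wz": 0},
    {"tx": 7,"ty": -44,"tz": 4,"wx": 0,"wy": 0,"wz": 0},
    {"tx": 0,"ty": 0,"tz": 0,"wx": 0,"wy": 0,"wz": 0},
    {"tx": 0,"ty": 0,"tz": 0,"wx": 0,"wy": 0,"wz": 0}
  ]
}}

```text
time_s: 21.95
tcp_pos: [542.5, -175.2, 181.3]
ee_rot: [-1.313, -0.994, 1.013]
wrist_force: [-0.6, -0.3, 0.0]
opening: 1.001
```

Run:
```python
from h import *
c=disc((550,-173),"w9.png"); go(c[0]+.5,c[1],0,74)
```

```text
disc mean [ 550.6 -173. ] circ 551.7 -173.3 rad 26.1 z 12.7 n 2005 blue 1100
t 22.0 tcp [ 542.6 -175.1  181.4] jawyaw 74.4 down [-0.017  0.003 -1.   ] q6 -1.68 F [ 0.2  0.5 -1. ] open 0.999
 tilt fix deg [-0.17 -0.97 -0.  ]
 shift [   8.5    2.  -181.4]
 turn wz -0.4
```

{"fn": "move_arm", "kwargs": {
  "plan": [
    {"tx": 5,"ty": 1,"tz": -40,"wx": 0,"wy": -0.9,"wz": 0},
    {"tx": 3,"ty": 0,"tz": -40,"wx": 0,"wy": 0,"wz": 0},
    {"tx": 0,"ty": 0,"tz": -40,"wx": 0,"wy": 0,"wz": 0},
    {"tx": 0,"ty": 0,"tz": -25,"wx": 0,"wy": 0,"wz": 0},
    {"tx": 0,"ty": 0,"tz": 0,"wx": 0,"wy": 0,"wz": 0},
    {"tx": 0,"ty": 0,"tz": 0,"wx": 0,"wy": 0,"wz": 0}
  ]
}}

```text
time_s: 22.6
tcp_pos: [548.9, -164.2, 31.2]
ee_rot: [-1.317, -1.014, 1.011]
wrist_force: [0.0, -0.1, 0.5]
opening: 0.999
```

Run:
```python
from h import *
go(551.2,-173.1,0,74)
```

```text
t 22.6 tcp [ 548.9 -164.2   31.2] jawyaw 75.0 down [-0.002  0.005 -1.   ] q6 -1.68 F [ 0.  -0.1  0.5] open 0.999
 tilt fix deg [-0.3  -0.11 -0.  ]
 shift [  2.3  -8.9 -31.2]
 turn wz -1.0
```

{"fn": "move_arm", "kwargs": {
  "plan": [
    {"tx": 0.5,"ty": -4.5,"tz": -10,"wx": -0.2,"wy": 0,"wz": -0.8},
    {"tx": 0,"ty": -4,"tz": -9,"wx": 0,"wy": 0,"wz": 0},
    {"tx": 0,"ty": 0,"tz": 0,"wx": 0,"wy": 0,"wz": 0}
  ]
}}

```text
time_s: 22.9
tcp_pos: [552.3, -172.8, 14.6]
ee_rot: [-1.33, -1.007, 1.003]
wrist_force: [-0.2, -0.4, 0.0]
opening: 1.004
```

Run:
```python
from h import *
go(551.2,-173.1,0,74)
```

```text
t 22.9 tcp [ 552.3 -172.8   14.6] jawyaw 74.2 down [ 0.004 -0.001 -1.   ] q6 -1.68 F [-0.2 -0.4  0. ] open 1.004
 tilt fix deg [0.05 0.22 0.  ]
 shift [ -1.1  -0.3 -14.6]
 turn wz -0.2
```

{"fn": "move_arm", "kwargs": {
  "plan": [
    {"tx": -1.5,"ty": 0,"tz": -7.5,"wx": 0,"wy": 0.2,"wz": -0.2},
    {"tx": -0.8,"ty": 0,"tz": -7.5,"wx": 0,"wy": 0,"wz": 0},
    {"tx": 0,"ty": 0,"tz": 0,"wx": 0,"wy": 0,"wz": 0}
  ]
}}

```text
time_s: 23.2
tcp_pos: [551.5, -174.1, 0.4]
ee_rot: [-1.333, -1.003, 1.0]
wrist_force: [0.3, 0.3, 0.1]
opening: 1.001
```

Run:
```python
from h import *
go(551.2,-173.1,0,74)
```

```text
t 23.2 tcp [ 5.515e+02 -1.741e+02  4.000e-01] jawyaw 74.0 down [ 0.004 -0.002 -1.   ] q6 -1.67 F [0.3 0.3 0.1] open 1.001
 tilt fix deg [0.13 0.23 0.  ]
 shift [-0.3  1.  -0.4]
 turn wz 0.0
```

{"fn": "move_arm", "kwargs": {
  "plan": [
    {"tx": 0,"ty": 0.5,"tz": 0,"wx": 0,"wy": 0,"wz": 0},
    {"tx": 0,"ty": 0,"tz": 0,"wx": 0,"wy": 0,"wz": 0},
    {"tx": 0,"ty": 0,"tz": 0,"wx": 0,"wy": 0,"wz": 0},
    {"tx": 0,"ty": 0,"tz": 0,"wx": 0,"wy": 0,"wz": 0},
    {"tx": 0,"ty": 0,"tz": 0,"wx": 0,"wy": 0,"wz": 0},
    {"tx": 0,"ty": 0,"tz": 0,"wx": 0,"wy": 0,"wz": 0}
  ],
  "gripper": 0.5,
  "force": 40
}}

```text
time_s: 23.8
tcp_pos: [552.1, -173.9, 1.1]
ee_rot: [-1.334, -1.003, 0.999]
wrist_force: [0.3, -0.4, -0.8]
opening: 0.585
```

{"fn": "move_arm", "kwargs": {
  "plan": [
    {"tx": 0,"ty": 0,"tz": 20,"wx": 0,"wy": 0,"wz": 0},
    {"tx": 0,"ty": 0,"tz": 40,"wx": 0,"wy": 0,"wz": 0},
    {"tx": 0,"ty": 0,"tz": 45,"wx": 0,"wy": 0,"wz": 0},
    {"tx": 0,"ty": 0,"tz": 45,"wx": 0,"wy": 0,"wz": 0},
    {"tx": -6,"ty": 46,"tz": 0,"wx": 0,"wy": 0,"wz": 0},
    {"tx": -6,"ty": 46,"tz": 0,"wx": 0,"wy": 0,"wz": 0},
    {"tx": -6,"ty": 46,"tz": 0,"wx": 0,"wy": 0,"wz": 0},
    {"tx": -6,"ty": 46,"tz": 0,"wx": 0,"wy": 0,"wz": 0},
    {"tx": -6,"ty": 46,"tz": 0,"wx": 0,"wy": 0,"wz": 0},
    {"tx": -6,"ty": 46,"tz": 0,"wx": 0,"wy": 0,"wz": 0},
    {"tx": -6,"ty": 46,"tz": 0,"wx": 0,"wy": 0,"wz": 0},
    {"tx": 0,"ty": 0,"tz": 0,"wx": 0,"wy": 0,"wz": 0},
    {"tx": 0,"ty": 0,"tz": 0,"wx": 0,"wy": 0,"wz": 0}
  ]
}}

```text
time_s: 25.1
tcp_pos: [505.6, 159.4, 157.8]
ee_rot: [-1.338, -1.005, 0.992]
wrist_force: [0.8, -0.5, 0.5]
opening: 0.582
```

Run:
```python
from h import *
inhand()
```

```text
inhand tool x,z -0.7 0.4 r 26.1 y -11.8 n 4807
disc xy [505.  158.7 157.8]
t 25.15 tcp [505.6 159.2 157.8] jawyaw 73.7 down [ 0.011 -0.    -1.   ] q6 -1.06 F [-1.   0.3 -0.5] open 0.583
 tilt fix deg [0.01 0.61 0.  ]
 shift [-1.  -4.2  0. ]
 turn wz 0.3
```

{"fn": "move_arm", "kwargs": {
  "plan": [
    {"tx": -2,"ty": 1.5,"tz": -20,"wx": 0,"wy": 0.5,"wz": 0.3},
    {"tx": -1,"ty": 1.5,"tz": -20,"wx": 0,"wy": 0,"wz": 0},
    {"tx": -1,"ty": 1,"tz": -20,"wx": 0,"wy": 0,"wz": 0},
    {"tx": 0,"ty": 0,"tz": -6,"wx": 0,"wy": 0,"wz": 0},
    {"tx": 0,"ty": 0,"tz": 0,"wx": 0,"wy": 0,"wz": 0}
  ]
}}

```text
time_s: 25.65
tcp_pos: [504.1, 156.6, 90.9]
ee_rot: [-1.336, -0.997, 0.992]
wrist_force: [0.4, -1.1, -1.0]
opening: 0.583
```

Run:
```python
from h import *
go(504.3,155.1,80,74)
```

```text
t 25.65 tcp [504.1 156.6  90.9] jawyaw 73.5 down [ 0.004 -0.001 -1.   ] q6 -1.06 F [ 0.4 -1.1 -1. ] open 0.583
 tilt fix deg [0.07 0.25 0.  ]
 shift [  0.2  -1.5 -10.9]
 turn wz 0.5
```

{"fn": "move_arm", "kwargs": {
  "plan": [
    {"tx": -0.3,"ty": -1.3,"tz": 0,"wx": 0,"wy": 0.2,"wz": 0.5},
    {"tx": -0.3,"ty": 0.3,"tz": -5,"wx": 0,"wy": 0,"wz": 0},
    {"tx": 0,"ty": 0.3,"tz": -5,"wx": 0,"wy": 0,"wz": 0},
    {"tx": 0,"ty": 0,"tz": 0,"wx": 0,"wy": 0,"wz": 0}
  ]
}}

```text
time_s: 26.05
tcp_pos: [506.2, 154.3, 82.9]
ee_rot: [-1.333, -1.003, 0.996]
wrist_force: [-0.4, -0.2, -0.4]
opening: 0.586
```

Run:
```python
from h import *
go(504.3,155.1,48,74)
```

```text
t 26.05 tcp [506.2 154.3  82.9] jawyaw 73.8 down [ 0.005 -0.    -1.   ] q6 -1.07 F [-0.4 -0.2 -0.4] open 0.586
 tilt fix deg [0.02 0.31 0.  ]
 shift [ -1.9   0.8 -34.9]
 turn wz 0.2
```

{"fn": "move_arm", "kwargs": {
  "plan": [
    {"tx": -2,"ty": 0.8,"tz": 0,"wx": 0,"wy": 0.3,"wz": 0.2},
    {"tx": -0.3,"ty": 0,"tz": -5,"wx": 0,"wy": 0,"wz": 0},
    {"tx": 0,"ty": 0,"tz": -5,"wx": 0,"wy": 0,"wz": 0},
    {"tx": 0,"ty": 0,"tz": 0,"wx": 0,"wy": 0,"wz": 0}
  ]
}}

```text
time_s: 26.45
tcp_pos: [504.3, 155.8, 72.9]
ee_rot: [-1.329, -1.003, 1.001]
wrist_force: [0.5, -0.1, -1.7]
opening: 0.584
```

Run:
```python
from h import *
go(504.3,155.1,48,74)
```

```text
t 26.45 tcp [504.3 155.8  72.9] jawyaw 74.1 down [ 0.001  0.    -1.   ] q6 -1.08 F [ 0.5 -0.1 -1.7] open 0.584
 tilt fix deg [-0.    0.08  0.  ]
 shift [  0.   -0.7 -24.9]
 turn wz -0.1
```

{"fn": "move_arm", "kwargs": {
  "plan": [
    {"tx": 0,"ty": -0.6,"tz": -6,"wx": 0,"wy": 0.1,"wz": 0},
    {"tx": 0,"ty": 0,"tz": -7,"wx": 0,"wy": 0,"wz": 0},
    {"tx": 0,"ty": 0,"tz": -7,"wx": 0,"wy": 0,"wz": 0},
    {"tx": 0,"ty": 0,"tz": -3,"wx": 0,"wy": 0,"wz": 0},
    {"tx": 0,"ty": 0,"tz": 0,"wx": 0,"wy": 0,"wz": 0}
  ]
}}

```text
time_s: 26.95
tcp_pos: [503.7, 155.1, 47.1]
ee_rot: [-1.327, -1.001, 1.004]
wrist_force: [0.0, 0.2, -0.1]
opening: 0.583
```

{"fn": "move_arm", "kwargs": {
  "plan": [
    {"tx": 0,"ty": 0,"tz": 0,"wx": 0,"wy": 0,"wz": 0},
    {"tx": 0,"ty": 0,"tz": 0,"wx": 0,"wy": 0,"wz": 0},
    {"tx": 0,"ty": 0,"tz": 0,"wx": 0,"wy": 0,"wz": 0}
  ],
  "gripper": -0.7
}}

```text
time_s: 27.25
tcp_pos: [504.1, 155.2, 47.3]
ee_rot: [-1.327, -1.001, 1.003]
wrist_force: [-0.2, 0.3, -0.6]
opening: 0.85
```

{"fn": "move_arm", "kwargs": {
  "plan": [
    {"tx": 0,"ty": 0,"tz": 20,"wx": 0,"wy": 0,"wz": 0},
    {"tx": 0,"ty": 0,"tz": 30,"wx": 0,"wy": 0,"wz": 0},
    {"tx": 0,"ty": 0,"tz": 35,"wx": 0,"wy": 0,"wz": 0},
    {"tx": 0,"ty": 0,"tz": 30,"wx": 0,"wy": 0,"wz": 0},
    {"tx": 0,"ty": 0,"tz": 0,"wx": 0,"wy": 0,"wz": 0}
  ],
  "gripper": -1
}}

```text
time_s: 27.75
tcp_pos: [503.2, 154.9, 166.7]
ee_rot: [-1.327, -1.001, 1.003]
wrist_force: [0.2, 0.4, -0.1]
opening: 1.002
```

Run:
```python
from h import *
disc((504,154.5),"w10.png",zlo=40,zhi=68,r=27);go(449,-180)
```

```text
disc mean [503.6 154.6] circ 503.1 154.9 rad 25.9 z 56.8 n 2748 blue 1438
t 27.8 tcp [501.9 154.6 164.8] jawyaw 74.1 down [-0.005 -0.001 -1.   ] q6 -1.08 F [0.5 0.4 0.2] open 1.001
 tilt fix deg [ 0.05 -0.28  0.  ]
 shift [ -52.9 -334.6    0. ]
```

Four discs are in, with the stack top at about 56 mm. The fifth is B, near (449,-180).

{"fn": "move_arm", "kwargs": {
  "plan": [
    {"tx": -7.5,"ty": -47,"tz": 4,"wx": 0,"wy": 0,"wz": 0},
    {"tx": -7.5,"ty": -47,"tz": 4,"wx": 0,"wy": 0,"wz": 0},
    {"tx": -7.5,"ty": -47,"tz": 4,"wx": 0,"wy": 0,"wz": 0},
    {"tx": -7.5,"ty": -47,"tz": 4,"wx": 0,"wy": 0,"wz": 0},
    {"tx": -7.5,"ty": -47,"tz": 4,"wx": 0,"wy": 0,"wz": 0},
    {"tx": -7.5,"ty": -47,"tz": 4,"wx": 0,"wy": 0,"wz": 0},
    {"tx": -7.5,"ty": -46,"tz": 4,"wx": 0,"wy": 0,"wz": 0},
    {"tx": 0,"ty": 0,"tz": 0,"wx": 0,"wy": 0,"wz": 0},
    {"tx": 0,"ty": 0,"tz": 0,"wx": 0,"wy": 0,"wz": 0}
  ]
}}

```text
time_s: 28.7
tcp_pos: [439.5, -182.1, 184.7]
ee_rot: [-1.314, -0.995, 1.012]
wrist_force: [-0.5, 0.6, -0.0]
opening: 1.003
```

Run:
```python
from h import *
c=disc((449,-180),"w11.png"); go(c[0]+.5,c[1],0,74)
```

```text
disc mean [ 448.3 -180.8] circ 449.3 -181.0 rad 25.9 z 12.8 n 1964 blue 1077
t 28.75 tcp [ 439.7 -181.9  184.7] jawyaw 74.4 down [-0.015  0.002 -1.   ] q6 -1.78 F [ 0.2 -0.7  0.4] open 1.0
 tilt fix deg [-0.12 -0.88 -0.  ]
 shift [   9.1    1.1 -184.7]
 turn wz -0.4
```

{"fn": "move_arm", "kwargs": {
  "plan": [
    {"tx": 5,"ty": -2,"tz": -40,"wx": 0,"wy": -0.8,"wz": -0.4},
    {"tx": 4,"ty": -2,"tz": -40,"wx": 0,"wy": 0,"wz": 0},
    {"tx": 0,"ty": -2,"tz": -40,"wx": 0,"wy": 0,"wz": 0},
    {"tx": 0,"ty": -1,"tz": -30,"wx": 0,"wy": 0,"wz": 0},
    {"tx": 0,"ty": 0,"tz": 0,"wx": 0,"wy": 0,"wz": 0},
    {"tx": 0,"ty": 0,"tz": 0,"wx": 0,"wy": 0,"wz": 0}
  ]
}}

```text
time_s: 29.35
tcp_pos: [450.4, -179.9, 29.5]
ee_rot: [-1.321, -1.012, 1.008]
wrist_force: [-0.5, -0.1, 0.0]
opening: 1.001
```

Run:
```python
from h import *
go(448.9,-180.9,0,74)
```

```text
t 29.35 tcp [ 450.4 -179.9   29.5] jawyaw 74.7 down [-0.     0.004 -1.   ] q6 -1.78 F [-0.5 -0.1  0. ] open 1.001
 tilt fix deg [-0.22 -0.01 -0.  ]
 shift [ -1.5  -1.  -29.5]
 turn wz -0.7
```

{"fn": "move_arm", "kwargs": {
  "plan": [
    {"tx": -1.5,"ty": -1,"tz": -9,"wx": -0.2,"wy": 0,"wz": -0.7},
    {"tx": -0.8,"ty": 0,"tz": -9,"wx": 0,"wy": 0,"wz": 0},
    {"tx": 0,"ty": 0,"tz": 0,"wx": 0,"wy": 0,"wz": 0}
  ]
}}

```text
time_s: 29.65
tcp_pos: [451.0, -180.5, 13.8]
ee_rot: [-1.333, -1.006, 1.001]
wrist_force: [0.7, -1.0, 0.2]
opening: 1.001
```

Run:
```python
from h import *
go(448.9,-180.9,0,74)
```

```text
t 29.65 tcp [ 451.  -180.5   13.8] jawyaw 74.1 down [ 0.006 -0.003 -1.   ] q6 -1.76 F [ 0.7 -1.   0.2] open 1.001
 tilt fix deg [0.15 0.32 0.  ]
 shift [ -2.1  -0.4 -13.8]
 turn wz -0.1
```

{"fn": "move_arm", "kwargs": {
  "plan": [
    {"tx": -2.2,"ty": 0.4,"tz": -7.5,"wx": 0.1,"wy": 0.3,"wz": 0},
    {"tx": -0.6,"ty": 0.4,"tz": -7,"wx": 0,"wy": 0,"wz": 0},
    {"tx": 0,"ty": 0,"tz": 0,"wx": 0,"wy": 0,"wz": 0}
  ]
}}

```text
time_s: 29.95
tcp_pos: [449.7, -180.7, 0.0]
ee_rot: [-1.333, -1.004, 1.002]
wrist_force: [0.2, 0.0, 0.5]
opening: 0.998
```

Run:
```python
from h import *
go(448.9,-180.9,0,74)
```

```text
t 29.95 tcp [ 449.7 -180.7    0. ] jawyaw 74.1 down [ 0.004 -0.003 -1.   ] q6 -1.76 F [0.2 0.  0.5] open 0.998
 tilt fix deg [0.16 0.22 0.  ]
 shift [-0.8 -0.2 -0. ]
 turn wz -0.1
```

{"fn": "move_arm", "kwargs": {
  "plan": [
    {"tx": -0.8,"ty": 0,"tz": 0,"wx": 0,"wy": 0,"wz": 0},
    {"tx": 0,"ty": 0,"tz": 0,"wx": 0,"wy": 0,"wz": 0},
    {"tx": 0,"ty": 0,"tz": 0,"wx": 0,"wy": 0,"wz": 0},
    {"tx": 0,"ty": 0,"tz": 0,"wx": 0,"wy": 0,"wz": 0},
    {"tx": 0,"ty": 0,"tz": 0,"wx": 0,"wy": 0,"wz": 0},
    {"tx": 0,"ty": 0,"tz": 0,"wx": 0,"wy": 0,"wz": 0}
  ],
  "gripper": 0.5,
  "force": 40
}}

```text
time_s: 30.55
tcp_pos: [449.3, -181.4, 0.8]
ee_rot: [-1.334, -1.004, 1.001]
wrist_force: [0.7, 0.1, -1.5]
opening: 0.588
```

{"fn": "move_arm", "kwargs": {
  "plan": [
    {"tx": 0,"ty": 0,"tz": 20,"wx": 0,"wy": 0,"wz": 0},
    {"tx": 0,"ty": 0,"tz": 40,"wx": 0,"wy": 0,"wz": 0},
    {"tx": 0,"ty": 0,"tz": 45,"wx": 0,"wy": 0,"wz": 0},
    {"tx": 0,"ty": 0,"tz": 45,"wx": 0,"wy": 0,"wz": 0},
    {"tx": 8,"ty": 46,"tz": 0,"wx": 0,"wy": 0,"wz": 0},
    {"tx": 8,"ty": 46,"tz": 0,"wx": 0,"wy": 0,"wz": 0},
    {"tx": 8,"ty": 46,"tz": 0,"wx": 0,"wy": 0,"wz": 0},
    {"tx": 8,"ty": 46,"tz": 0,"wx": 0,"wy": 0,"wz": 0},
    {"tx": 8,"ty": 46,"tz": 0,"wx": 0,"wy": 0,"wz": 0},
    {"tx": 8,"ty": 46,"tz": 0,"wx": 0,"wy": 0,"wz": 0},
    {"tx": 8,"ty": 46,"tz": 0,"wx": 0,"wy": 0,"wz": 0},
    {"tx": 0,"ty": 0,"tz": 0,"wx": 0,"wy": 0,"wz": 0},
    {"tx": 0,"ty": 0,"tz": 0,"wx": 0,"wy": 0,"wz": 0}
  ]
}}

```text
time_s: 31.85
tcp_pos: [505.2, 152.7, 158.1]
ee_rot: [-1.34, -1.006, 0.992]
wrist_force: [-0.2, -1.1, -0.6]
opening: 0.582
```

Run:
```python
from h import *
inhand()
```

```text
inhand tool x,z -0.5 -0.1 r 26.2 y -12.0 n 4822
disc xy [505.3 152.  158.1]
t 31.9 tcp [505.4 152.5 158.1] jawyaw 73.7 down [ 0.013 -0.001 -1.   ] q6 -1.07 F [0.1 0.9 0.1] open 0.584
 tilt fix deg [0.08 0.75 0.  ]
 shift [-1.3  2.5  0. ]
 turn wz 0.3
```

{"fn": "move_arm", "kwargs": {
  "plan": [
    {"tx": -2,"ty": 3,"tz": -20,"wx": 0,"wy": 0.6,"wz": 0.3},
    {"tx": -1,"ty": 3,"tz": -20,"wx": 0,"wy": 0,"wz": 0},
    {"tx": -0.7,"ty": 3,"tz": -20,"wx": 0,"wy": 0,"wz": 0},
    {"tx": 0,"ty": 0,"tz": -6,"wx": 0,"wy": 0,"wz": 0},
    {"tx": 0,"ty": 0,"tz": 0,"wx": 0,"wy": 0,"wz": 0}
  ]
}}

```text
time_s: 32.4
tcp_pos: [501.6, 154.6, 90.8]
ee_rot: [-1.336, -0.995, 0.994]
wrist_force: [-1.0, 0.7, -0.0]
opening: 0.582
```

Run:
```python
from h import *
go(504.3,155.1,80,74)
```

```text
t 32.4 tcp [501.6 154.6  90.8] jawyaw 73.5 down [ 0.003 -0.003 -1.   ] q6 -1.06 F [-1.   0.7 -0. ] open 0.582
 tilt fix deg [0.17 0.17 0.  ]
 shift [  2.7   0.5 -10.8]
 turn wz 0.5
```

{"fn": "move_arm", "kwargs": {
  "plan": [
    {"tx": 0.5,"ty": 0.5,"tz": 0,"wx": 0,"wy": 0.2,"wz": 0.5},
    {"tx": 0,"ty": 0.8,"tz": -5,"wx": 0,"wy": 0,"wz": 0},
    {"tx": 0,"ty": 0.6,"tz": -5,"wx": 0,"wy": 0,"wz": 0},
    {"tx": 0,"ty": 0,"tz": 0,"wx": 0,"wy": 0,"wz": 0}
  ]
}}

```text
time_s: 32.8
tcp_pos: [504.4, 154.9, 82.9]
ee_rot: [-1.334, -1.001, 0.998]
wrist_force: [0.3, -0.4, -0.4]
opening: 0.585
```

Run:
```python
from h import *
go(504.3,155.1,48,74)
```

```text
t 32.8 tcp [504.4 154.9  82.9] jawyaw 73.8 down [ 0.004 -0.002 -1.   ] q6 -1.07 F [ 0.3 -0.4 -0.4] open 0.585
 tilt fix deg [0.13 0.21 0.  ]
 shift [ -0.1   0.2 -34.9]
 turn wz 0.2
```

{"fn": "move_arm", "kwargs": {
  "plan": [
    {"tx": -0.2,"ty": 0.1,"tz": -5,"wx": 0.1,"wy": 0.2,"wz": 0.2},
    {"tx": -0.2,"ty": 0,"tz": -5,"wx": 0,"wy": 0,"wz": 0},
    {"tx": 0,"ty": 0,"tz": -5,"wx": 0,"wy": 0,"wz": 0},
    {"tx": 0,"ty": 0,"tz": -5,"wx": 0,"wy": 0,"wz": 0},
    {"tx": 0,"ty": 0,"tz": -3,"wx": 0,"wy": 0,"wz": 0},
    {"tx": 0,"ty": 0,"tz": 0,"wx": 0,"wy": 0,"wz": 0}
  ]
}}

```text
time_s: 33.4
tcp_pos: [504.2, 155.5, 58.1]
ee_rot: [-1.328, -1.003, 1.002]
wrist_force: [0.2, -0.1, -0.8]
opening: 0.585
```

Run:
```python
from h import *
go(504.3,155.1,58,74)
```

```text
t 33.4 tcp [504.2 155.5  58.1] jawyaw 74.1 down [ 0.001 -0.    -1.   ] q6 -1.08 F [ 0.2 -0.1 -0.8] open 0.585
 tilt fix deg [0.01 0.03 0.  ]
 shift [ 0.1 -0.4 -0.1]
 turn wz -0.1
```

{"fn": "move_arm", "kwargs": {
  "plan": [
    {"tx": 0,"ty": 0,"tz": 0,"wx": 0,"wy": 0,"wz": 0},
    {"tx": 0,"ty": 0,"tz": 0,"wx": 0,"wy": 0,"wz": 0},
    {"tx": 0,"ty": 0,"tz": 0,"wx": 0,"wy": 0,"wz": 0}
  ],
  "gripper": -0.7
}}

```text
time_s: 33.7
tcp_pos: [504.6, 155.6, 58.4]
ee_rot: [-1.329, -1.003, 1.002]
wrist_force: [0.4, -1.2, 1.0]
opening: 0.851
```

{"fn": "move_arm", "kwargs": {
  "plan": [
    {"tx": 0,"ty": 0,"tz": 20,"wx": 0,"wy": 0,"wz": 0},
    {"tx": 0,"ty": 0,"tz": 30,"wx": 0,"wy": 0,"wz": 0},
    {"tx": 0,"ty": 0,"tz": 35,"wx": 0,"wy": 0,"wz": 0},
    {"tx": 0,"ty": 0,"tz": 30,"wx": 0,"wy": 0,"wz": 0},
    {"tx": 0,"ty": 0,"tz": 0,"wx": 0,"wy": 0,"wz": 0}
  ],
  "gripper": -1
}}

```text
time_s: 34.2
tcp_pos: [503.4, 155.3, 177.4]
ee_rot: [-1.328, -1.002, 1.003]
wrist_force: [0.4, -0.0, -0.0]
opening: 1.005
```

Run:
```python
from h import *
disc((504,154.5),"w12.png",zlo=55,zhi=73,r=27);go(452,-297)
im=cv2.imread("pics/w12.png");cv2.imwrite("pics/c12.png",cv2.resize(im[80:280,200:440],(720,600)))
```

```text
disc mean [503.  155.3] circ 504.0 154.8 rad 26.2 z 68.7 n 3004 blue 1681
t 34.25 tcp [502.  155.  175.4] jawyaw 74.1 down [-0.003 -0.001 -1.   ] q6 -1.08 F [-0.4  0.6 -0.1] open 1.001
 tilt fix deg [ 0.06 -0.2   0.  ]
 shift [ -50. -452.    0.]
```

View pics/c12.png

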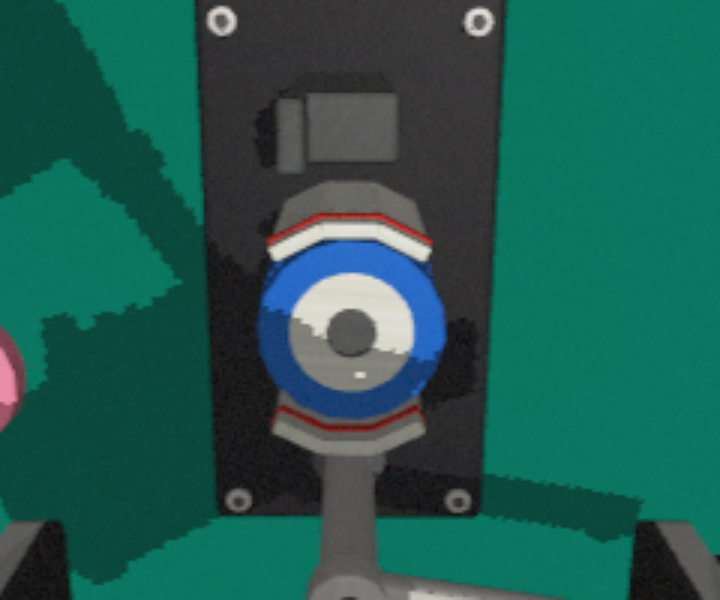

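The view shows five discs, flat and level with the red marks, with the top at about 68 mm. Next is the cap.

{"fn": "move_arm", "kwargs": {
  "plan": [
    {"tx": -4,"ty": -44,"tz": 1,"wx": 0,"wy": 0,"wz": 0},
    {"tx": -4,"ty": -44,"tz": 1,"wx": 0,"wy": 0,"wz": 0},
    {"tx": -4,"ty": -44,"tz": 1,"wx": 0,"wy": 0,"wz": 0},
    {"tx": -4,"ty": -44,"tz": 1,"wx": 0,"wy": 0,"wz": 0},
    {"tx": -4,"ty": -44,"tz": 1,"wx": 0,"wy": 0,"wz": 0},
    {"tx": -4,"ty": -44,"tz": 1,"wx": 0,"wy": 0,"wz": 0},
    {"tx": -4,"ty": -44,"tz": 1,"wx": 0,"wy": 0,"wz": 0},
    {"tx": -4,"ty": -44,"tz": 1,"wx": 0,"wy": 0,"wz": 0},
    {"tx": -4,"ty": -44,"tz": 1,"wx": 0,"wy": 0,"wz": 0},
    {"tx": -4,"ty": -44,"tz": 1,"wx": 0,"wy": 0,"wz": 0},
    {"tx": 0,"ty": 0,"tz": 0,"wx": 0,"wy": 0,"wz": 0},
    {"tx": 0,"ty": 0,"tz": 0,"wx": 0,"wy": 0,"wz": 0}
  ]
}}

```text
time_s: 35.45
tcp_pos: [448.3, -296.9, 170.9]
ee_rot: [-1.306, -0.993, 1.012]
wrist_force: [0.0, 0.3, -0.5]
opening: 1.001
```

Run:
```python
from h import *
c=disc((452,-297),"w13.png",zlo=21,zhi=32,r=26)
if c is None: c=(452,-297)
go(c[0],c[1],14,74)
```

```text
disc mean [ 449.2 -301.8] circ 449.9 -301.9 rad 18.8 z 25.8 n 1230 blue 0
t 35.5 tcp [ 448.5 -296.8  171. ] jawyaw 74.4 down [-0.021  0.007 -1.   ] q6 -1.96 F [-1.  -0.8  0.4] open 0.999
 tilt fix deg [-0.42 -1.19 -0.  ]
 shift [   0.8   -4.9 -157. ]
 turn wz -0.4
```

View pics/w13.png

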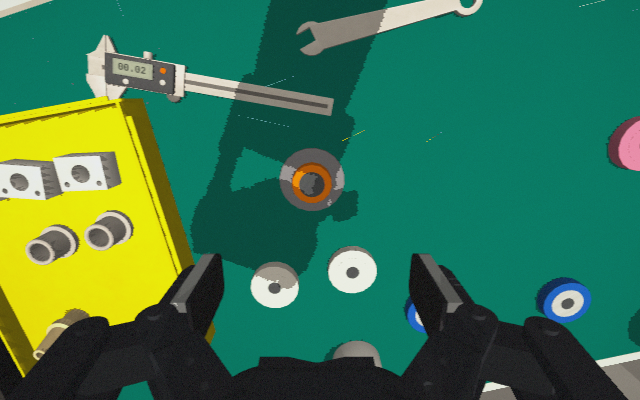

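The cap is at (312,182), upright, with a hub radius of 18.8 mm. Descending on it.

{"fn": "move_arm", "kwargs": {
  "plan": [
    {"tx": 0,"ty": -4,"tz": -40,"wx": -0.3,"wy": -1.1,"wz": -0.4},
    {"tx": 0,"ty": -4,"tz": -40,"wx": 0,"wy": 0,"wz": 0},
    {"tx": 0,"ty": -4,"tz": -30,"wx": 0,"wy": 0,"wz": 0},
    {"tx": 0,"ty": 0,"tz": -13,"wx": 0,"wy": 0,"wz": 0},
    {"tx": 0,"ty": 0,"tz": 0,"wx": 0,"wy": 0,"wz": 0},
    {"tx": 0,"ty": 0,"tz": 0,"wx": 0,"wy": 0,"wz": 0}
  ]
}}

```text
time_s: 36.1
tcp_pos: [449.8, -300.8, 44.4]
ee_rot: [-1.322, -1.009, 1.005]
wrist_force: [0.6, -0.2, 0.5]
opening: 1.001
```

Run:
```python
from h import *
go(449.7,-301.8,11.5,74)
```

```text
t 36.1 tcp [ 449.8 -300.8   44.4] jawyaw 74.5 down [-0.001  0.004 -1.   ] q6 -1.97 F [ 0.6 -0.2  0.5] open 1.001
 tilt fix deg [-0.23 -0.03 -0.  ]
 shift [ -0.1  -1.  -32.9]
 turn wz -0.5
```

{"fn": "move_arm", "kwargs": {
  "plan": [
    {"tx": -0.8,"ty": -1,"tz": -10,"wx": -0.2,"wy": 0,"wz": -0.5},
    {"tx": -0.8,"ty": 0,"tz": -10,"wx": 0,"wy": 0,"wz": 0},
    {"tx": -0.3,"ty": 0,"tz": -7,"wx": 0,"wy": 0,"wz": 0},
    {"tx": 0,"ty": 0,"tz": 0,"wx": 0,"wy": 0,"wz": 0}
  ]
}}

```text
time_s: 36.5
tcp_pos: [451.1, -303.2, 19.7]
ee_rot: [-1.336, -1.004, 1.001]
wrist_force: [-0.1, -0.1, -0.5]
opening: 0.999
```

Run:
```python
from h import *
go(449.7,-301.8,11.5,74)
```

```text
t 36.5 tcp [ 451.1 -303.2   19.7] jawyaw 74.0 down [ 0.006 -0.005 -1.   ] q6 -1.96 F [-0.1 -0.1 -0.5] open 0.999
 tilt fix deg [0.28 0.35 0.  ]
 shift [-1.4  1.4 -8.2]
 turn wz -0.0
```

{"fn": "move_arm", "kwargs": {
  "plan": [
    {"tx": -1.5,"ty": 1.4,"tz": -5,"wx": 0.3,"wy": 0.3,"wz": 0},
    {"tx": 0,"ty": 0,"tz": -4,"wx": 0,"wy": 0,"wz": 0},
    {"tx": 0,"ty": 0,"tz": 0,"wx": 0,"wy": 0,"wz": 0}
  ]
}}

```text
time_s: 36.8
tcp_pos: [450.0, -302.3, 10.5]
ee_rot: [-1.329, -1.002, 1.001]
wrist_force: [-0.1, 0.2, -0.5]
opening: 1.001
```

Run:
```python
from h import *
go(449.7,-301.8,11.5,74)
```

```text
t 36.8 tcp [ 450.  -302.3   10.5] jawyaw 74.0 down [ 0.001 -0.    -1.   ] q6 -1.97 F [-0.1  0.2 -0.5] open 1.001
 tilt fix deg [0.   0.08 0.  ]
 shift [-0.3  0.5  1. ]
 turn wz -0.0
```

{"fn": "move_arm", "kwargs": {
  "plan": [
    {"tx": -0.3,"ty": 0.4,"tz": 0.5,"wx": 0,"wy": 0,"wz": 0},
    {"tx": 0,"ty": 0,"tz": 0,"wx": 0,"wy": 0,"wz": 0},
    {"tx": 0,"ty": 0,"tz": 0,"wx": 0,"wy": 0,"wz": 0},
    {"tx": 0,"ty": 0,"tz": 0,"wx": 0,"wy": 0,"wz": 0},
    {"tx": 0,"ty": 0,"tz": 0,"wx": 0,"wy": 0,"wz": 0},
    {"tx": 0,"ty": 0,"tz": 0,"wx": 0,"wy": 0,"wz": 0},
    {"tx": 0,"ty": 0,"tz": 0,"wx": 0,"wy": 0,"wz": 0}
  ],
  "gripper": 0.7,
  "force": 45
}}

```text
time_s: 37.5
tcp_pos: [450.1, -302.3, 11.6]
ee_rot: [-1.331, -1.003, 1.0]
wrist_force: [0.2, -0.2, -0.5]
opening: 0.421
```

Run:
```python
from h import *
go(449.7,-301.8,11.5,74)
```

```text
t 37.5 tcp [ 450.1 -302.3   11.6] jawyaw 74.0 down [ 0.002 -0.001 -1.   ] q6 -1.97 F [ 0.2 -0.2 -0.5] open 0.421
 tilt fix deg [0.05 0.14 0.  ]
 shift [-0.4  0.5 -0.1]
 turn wz -0.0
```

{"fn": "move_arm", "kwargs": {
  "plan": [
    {"tx": 0,"ty": 0,"tz": 20,"wx": 0,"wy": 0,"wz": 0},
    {"tx": 0,"ty": 0,"tz": 40,"wx": 0,"wy": 0,"wz": 0},
    {"tx": 0,"ty": 0,"tz": 45,"wx": 0,"wy": 0,"wz": 0},
    {"tx": 0,"ty": 0,"tz": 45,"wx": 0,"wy": 0,"wz": 0},
    {"tx": 5.5,"ty": 44.5,"tz": 0,"wx": 0,"wy": 0,"wz": 0},
    {"tx": 5.5,"ty": 44.5,"tz": 0,"wx": 0,"wy": 0,"wz": 0},
    {"tx": 5.5,"ty": 44.5,"tz": 0,"wx": 0,"wy": 0,"wz": 0},
    {"tx": 5.5,"ty": 44.5,"tz": 0,"wx": 0,"wy": 0,"wz": 0},
    {"tx": 5.5,"ty": 44.5,"tz": 0,"wx": 0,"wy": 0,"wz": 0},
    {"tx": 5.5,"ty": 44.5,"tz": 0,"wx": 0,"wy": 0,"wz": 0},
    {"tx": 5.5,"ty": 44.5,"tz": 0,"wx": 0,"wy": 0,"wz": 0},
    {"tx": 5.5,"ty": 44.5,"tz": 0,"wx": 0,"wy": 0,"wz": 0},
    {"tx": 5.5,"ty": 44.5,"tz": 0,"wx": 0,"wy": 0,"wz": 0},
    {"tx": 5.5,"ty": 44.5,"tz": 0,"wx": 0,"wy": 0,"wz": 0},
    {"tx": 0,"ty": 0,"tz": 0,"wx": 0,"wy": 0,"wz": 0},
    {"tx": 0,"ty": 0,"tz": 0,"wx": 0,"wy": 0,"wz": 0}
  ]
}}

```text
time_s: 39.1
tcp_pos: [501.7, 160.4, 167.1]
ee_rot: [-1.335, -1.004, 0.994]
wrist_force: [-0.5, -0.2, -0.5]
opening: 0.42
```

Run:
```python
from h import *
go(504.3,155.1,100,74)
im,d,P=grab("wrist");save("w14.png",im);W=world(P,d);s=arm.state();R=Ro.from_rotvec(s["ee_rot"]).as_matrix()
T=(W-s["tcp_pos"])@R;hsv=cv2.cvtColor(im,cv2.COLOR_RGB2HSV)
k=(hsv[...,0]>3)&(hsv[...,0]<25)&(hsv[...,1]>120)&(np.abs(T[...,0])<25)&(T[...,1]>-30)&(T[...,1]<12)&(np.abs(T[...,2])<35)
print(k.sum(),np.percentile(T[k],[1,50,99],axis=0).round(1))
t=T[k&(T[...,1]<np.percentile(T[k][:,1],30)+2)];print(cv2.minEnclosingCircle(t[:,[0,2]].astype(np.float32)))
```

```text
t 39.1 tcp [501.7 160.4 167.1] jawyaw 73.8 down [ 0.007 -0.    -1.   ] q6 -1.06 F [-0.5 -0.2 -0.5] open 0.42
 tilt fix deg [0.01 0.43 0.  ]
 shift [  2.6  -5.3 -67.1]
 turn wz 0.2
3394 [[-18.3 -15.5 -17.4]
 [ -0.5 -13.8   7.8]
 [ 17.3  -2.1  18.6]]
((-0.6744874715805054, 0.25219017267227173), 19.25587272644043)
```

View pics/w14.png

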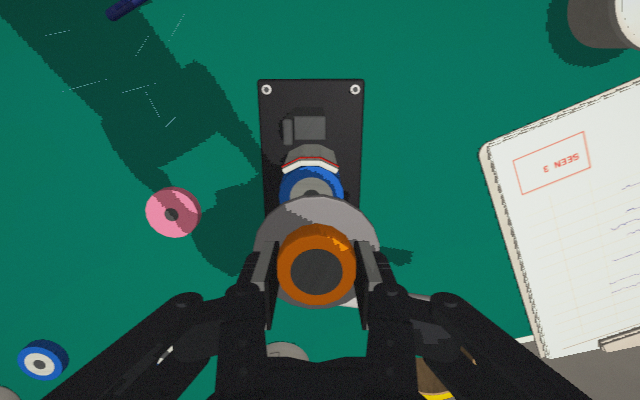

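{"fn": "move_arm", "kwargs": {
  "plan": [
    {"tx": 0,"ty": 0.5,"tz": -20,"wx": 0,"wy": 0.3,"wz": 0.2},
    {"tx": 0,"ty": 0.5,"tz": -20,"wx": 0,"wy": 0,"wz": 0},
    {"tx": 0,"ty": 0,"tz": -18,"wx": 0,"wy": 0,"wz": 0},
    {"tx": 0,"ty": 0,"tz": -5,"wx": 0,"wy": 0,"wz": 0},
    {"tx": 0,"ty": 0,"tz": 0,"wx": 0,"wy": 0,"wz": 0}
  ]
}}

```text
time_s: 39.65
tcp_pos: [501.9, 154.4, 102.9]
ee_rot: [-1.335, -0.995, 0.992]
wrist_force: [0.4, -1.1, -1.3]
opening: 0.425
```

Run:
```python
from h import *
go(504.3,155.1,82.5,74)
```

```text
t 39.65 tcp [501.9 154.4 102.9] jawyaw 73.4 down [ 0.003 -0.001 -1.   ] q6 -1.06 F [ 0.4 -1.1 -1.3] open 0.425
 tilt fix deg [0.05 0.16 0.  ]
 shift [  2.4   0.7 -20.4]
 turn wz 0.6
```

{"fn": "move_arm", "kwargs": {
  "plan": [
    {"tx": 1,"ty": 0.7,"tz": 0,"wx": 0,"wy": 0.2,"wz": 0.6},
    {"tx": 0,"ty": 0.7,"tz": -5,"wx": 0,"wy": 0,"wz": 0},
    {"tx": 0,"ty": 0.3,"tz": -4,"wx": 0,"wy": 0,"wz": 0},
    {"tx": 0,"ty": 0,"tz": 0,"wx": 0,"wy": 0,"wz": 0}
  ]
}}

```text
time_s: 40.05
tcp_pos: [505.3, 154.9, 96.0]
ee_rot: [-1.331, -1.003, 0.998]
wrist_force: [-0.2, -0.8, -0.9]
opening: 0.417
```

Run:
```python
from h import *
go(504.3,155.1,82.5,74)
```

```text
t 40.05 tcp [505.3 154.9  96. ] jawyaw 73.9 down [ 0.004  0.    -1.   ] q6 -1.07 F [-0.2 -0.8 -0.9] open 0.417
 tilt fix deg [-0.    0.21  0.  ]
 shift [ -1.    0.2 -13.5]
 turn wz 0.1
```

{"fn": "move_arm", "kwargs": {
  "plan": [
    {"tx": -1.2,"ty": 0.2,"tz": -4,"wx": 0,"wy": 0.2,"wz": 0},
    {"tx": 0,"ty": 0,"tz": -4,"wx": 0,"wy": 0,"wz": 0},
    {"tx": 0,"ty": 0,"tz": -3,"wx": 0,"wy": 0,"wz": 0},
    {"tx": 0,"ty": 0,"tz": -1.5,"wx": 0,"wy": 0,"wz": 0},
    {"tx": 0,"ty": 0,"tz": 0,"wx": 0,"wy": 0,"wz": 0}
  ]
}}

```text
time_s: 40.55
tcp_pos: [504.2, 155.7, 82.9]
ee_rot: [-1.329, -1.001, 1.0]
wrist_force: [-0.6, -0.1, -1.1]
opening: 0.425
```

Run:
```python
from h import *
go(504.3,155.1,82.5,74)
```

```text
t 40.55 tcp [504.2 155.7  82.9] jawyaw 74.0 down [ 0.001  0.    -1.   ] q6 -1.07 F [-0.6 -0.1 -1.1] open 0.425
 tilt fix deg [-0.02  0.04  0.  ]
 shift [ 0.1 -0.6 -0.4]
 turn wz 0.0
```

{"fn": "move_arm", "kwargs": {
  "plan": [
    {"tx": 0,"ty": 0,"tz": 0,"wx": 0,"wy": 0,"wz": 0},
    {"tx": 0,"ty": 0,"tz": 0,"wx": 0,"wy": 0,"wz": 0},
    {"tx": 0,"ty": 0,"tz": 0,"wx": 0,"wy": 0,"wz": 0}
  ],
  "gripper": -0.4
}}

```text
time_s: 40.85
tcp_pos: [504.9, 155.9, 83.4]
ee_rot: [-1.329, -1.002, 0.999]
wrist_force: [0.1, 0.7, -1.1]
opening: 0.702
```

{"fn": "move_arm", "kwargs": {
  "plan": [
    {"tx": 0,"ty": 0,"tz": 15,"wx": 0,"wy": 0,"wz": 0},
    {"tx": 0,"ty": 0,"tz": 30,"wx": 0,"wy": 0,"wz": 0},
    {"tx": 0,"ty": 0,"tz": 35,"wx": 0,"wy": 0,"wz": 0},
    {"tx": 0,"ty": 0,"tz": 35,"wx": 0,"wy": 0,"wz": 0},
    {"tx": 0,"ty": 0,"tz": 30,"wx": 0,"wy": 0,"wz": 0},
    {"tx": 0,"ty": 0,"tz": 0,"wx": 0,"wy": 0,"wz": 0}
  ]
}}

```text
time_s: 41.45
tcp_pos: [503.2, 155.4, 233.7]
ee_rot: [-1.329, -1.001, 1.0]
wrist_force: [1.5, 0.1, 0.1]
opening: 0.698
```

Run:
```python
from h import *
disc((504,154.5),"w15.png",zlo=90,zhi=104,r=24);go(609,237,114,-31.5)
im,d,P=grab("wrist");W=world(P,d)
k=(np.hypot(W[...,0]-504,W[...,1]-154.5)<36)&(W[...,2]>78)&(W[...,2]<87);k[240:]=0
print("flange z",np.median(W[k],0),np.linalg.lstsq(np.c_[W[k][:,:2]-[504,154],np.ones(k.sum())],W[k][:,2],rcond=None)[0])
for lo,hi in[(103,116),(130,146)]:
    k=(np.hypot(W[...,0]-609,W[...,1]-237)<40)&(W[...,2]>lo)&(W[...,2]<hi);print(lo,k.sum(),np.median(W[k],0) if k.sum() else 0)
```

```text
disc mean [503.2 155.6] circ 504.3 155.4 rad 18.9 z 96.8 n 1320 blue 0
t 41.5 tcp [501.9 155.1 231.6] jawyaw 74.0 down [-0.003 -0.001 -1.   ] q6 -1.07 F [-0.1  0.4  0.4] open 0.692
 tilt fix deg [ 0.03 -0.17  0.  ]
 shift [ 107.1   81.9 -117.6]
 turn wz 74.5
flange z [497.16734782 157.36329991  82.64816898] [3.13704688e-03 1.02554111e-03 8.26198128e+01]
103 427 [603.49694732 231.83149669 109.05341978]
130 331 [608.42249673 240.63328058 138.7190919 ]
```

The cap is seated: hub top at 96.8 mm, flange level, 1 mm off the axis. Next I go to the knob.

{"fn": "move_arm", "kwargs": {
  "plan": [
    {"tx": 8,"ty": 6,"tz": 0,"wx": 0,"wy": 0,"wz": -8},
    {"tx": 8,"ty": 6,"tz": 0,"wx": 0,"wy": 0,"wz": -8},
    {"tx": 8,"ty": 6,"tz": 0,"wx": 0,"wy": 0,"wz": -8},
    {"tx": 8,"ty": 6,"tz": 0,"wx": 0,"wy": 0,"wz": -8},
    {"tx": 8,"ty": 6,"tz": 0,"wx": 0,"wy": 0,"wz": -8},
    {"tx": 8,"ty": 6,"tz": 0,"wx": 0,"wy": 0,"wz": -8},
    {"tx": 8,"ty": 6,"tz": 0,"wx": 0,"wy": 0,"wz": -8},
    {"tx": 8,"ty": 6,"tz": 0,"wx": 0,"wy": 0,"wz": -8},
    {"tx": 8,"ty": 6,"tz": 0,"wx": 0,"wy": 0,"wz": -8},
    {"tx": 8,"ty": 6,"tz": 0,"wx": 0,"wy": 0,"wz": -8},
    {"tx": 8,"ty": 6,"tz": 0,"wx": 0,"wy": 0,"wz": -8},
    {"tx": 8,"ty": 6,"tz": 0,"wx": 0,"wy": 0,"wz": -8},
    {"tx": 8,"ty": 6,"tz": 0,"wx": 0,"wy": 0,"wz": -8},
    {"tx": 0,"ty": 0,"tz": 0,"wx": 0,"wy": 0,"wz": 0},
    {"tx": 0,"ty": 0,"tz": 0,"wx": 0,"wy": 0,"wz": 0}
  ],
  "gripper": -0.2
}}

```text
time_s: 43.05
tcp_pos: [585.4, 229.2, 191.1]
ee_rot: [-1.504, 0.512, -0.423]
wrist_force: [0.1, -0.4, 0.4]
opening: 0.602
```

Run:
```python
from h import *
go(608.7,239,150,-31.5)
```

```text
t 43.05 tcp [585.4 229.2 191.1] jawyaw -34.3 down [-0.049  0.031 -0.998] q6 0.86 F [ 0.1 -0.4  0.4] open 0.602
 tilt fix deg [-1.76 -2.82 -0.  ]
 shift [ 23.3   9.8 -41.1]
 turn wz 2.8
```

{"fn": "move_arm", "kwargs": {
  "plan": [
    {"tx": 8,"ty": 3,"tz": 0,"wx": -1,"wy": -1.5,"wz": 1.5},
    {"tx": 8,"ty": 3,"tz": 0,"wx": -0.8,"wy": -1.3,"wz": 1.3},
    {"tx": 7,"ty": 3,"tz": 0,"wx": 0,"wy": 0,"wz": 0},
    {"tx": 0,"ty": 0,"tz": -15,"wx": 0,"wy": 0,"wz": 0},
    {"tx": 0,"ty": 0,"tz": -15,"wx": 0,"wy": 0,"wz": 0},
    {"tx": 0,"ty": 0,"tz": 0,"wx": 0,"wy": 0,"wz": 0}
  ]
}}

```text
time_s: 43.65
tcp_pos: [608.3, 238.4, 156.9]
ee_rot: [-1.535, 0.421, -0.424]
wrist_force: [-1.0, -0.2, 0.2]
opening: 0.6
```

Run:
```python
from h import *
go(608.7,239,114,-31.5)
```

```text
t 43.65 tcp [608.3 238.4 156.9] jawyaw -30.9 down [ 0.    -0.006 -1.   ] q6 0.85 F [-1.  -0.2  0.2] open 0.6
 tilt fix deg [0.36 0.01 0.  ]
 shift [  0.4   0.6 -42.9]
 turn wz -0.6
```

{"fn": "move_arm", "kwargs": {
  "plan": [
    {"tx": 0,"ty": 0.5,"tz": -12,"wx": 0.3,"wy": 0,"wz": -0.5},
    {"tx": 0,"ty": 0,"tz": -12,"wx": 0,"wy": 0,"wz": 0},
    {"tx": 0,"ty": 0,"tz": -12,"wx": 0,"wy": 0,"wz": 0},
    {"tx": 0,"ty": 0,"tz": -5,"wx": 0,"wy": 0,"wz": 0},
    {"tx": 0,"ty": 0,"tz": 0,"wx": 0,"wy": 0,"wz": 0}
  ]
}}

```text
time_s: 44.15
tcp_pos: [606.7, 237.8, 110.1]
ee_rot: [-1.53, 0.433, -0.428]
wrist_force: [-1.4, -0.1, -0.5]
opening: 0.601
```

{"fn": "move_arm", "kwargs": {
  "plan": [
    {"tx": 0,"ty": 0,"tz": 0,"wx": 0,"wy": 0,"wz": 0},
    {"tx": 0,"ty": 0,"tz": 0,"wx": 0,"wy": 0,"wz": 0},
    {"tx": 0,"ty": 0,"tz": 0,"wx": 0,"wy": 0,"wz": 0},
    {"tx": 0,"ty": 0,"tz": 0,"wx": 0,"wy": 0,"wz": 0},
    {"tx": 0,"ty": 0,"tz": 0,"wx": 0,"wy": 0,"wz": 0},
    {"tx": 0,"ty": 0,"tz": 0,"wx": 0,"wy": 0,"wz": 0}
  ],
  "gripper": 0.9,
  "force": 20
}}

```text
time_s: 44.75
tcp_pos: [607.1, 237.8, 110.5]
ee_rot: [-1.53, 0.432, -0.429]
wrist_force: [1.3, 0.9, -1.8]
opening: 0.179
```

Run:
```python
from h import *
go()
p=arm.state()["tcp_pos"][:2]-[561.5,135.5];print(np.hypot(*p),np.degrees(np.arctan2(p[1],p[0])))
```

```text
t 44.75 tcp [607.1 237.8 110.5] jawyaw -31.5 down [-0.003 -0.002 -1.   ] q6 0.86 F [ 1.3  0.9 -1.8] open 0.179
 tilt fix deg [ 0.1  -0.15  0.  ]
111.98223387649921 65.95570548738173
```

{"fn": "move_arm", "kwargs": {
  "plan": [
    {"tx": 0,"ty": 0,"tz": 0,"wx": 0,"wy": 0,"wz": 0},
    {"tx": 0,"ty": 0,"tz": 0,"wx": 0,"wy": 0,"wz": 0},
    {"tx": 0.5,"ty": 0.5,"tz": 5,"wx": 0,"wy": 0,"wz": 0},
    {"tx": 0.5,"ty": 0.5,"tz": 4.5,"wx": 0,"wy": 0,"wz": 0},
    {"tx": 0,"ty": 0,"tz": 0,"wx": 0,"wy": 0,"wz": 0}
  ],
  "gripper": 0.4
}}

```text
time_s: 45.25
tcp_pos: [609.6, 239.6, 122.9]
ee_rot: [-1.528, 0.43, -0.431]
wrist_force: [0.1, 0.1, 0.6]
opening: 0.305
```

{"fn": "move_arm", "kwargs": {
  "plan": [
    {"tx": 0,"ty": 0,"tz": 0,"wx": 0,"wy": 0,"wz": 0},
    {"tx": 0,"ty": 0,"tz": 0,"wx": 0,"wy": 0,"wz": 0},
    {"tx": 0,"ty": 0,"tz": 0,"wx": 0,"wy": 0,"wz": 0},
    {"tx": 0,"ty": 0,"tz": 0,"wx": 0,"wy": 0,"wz": 0}
  ],
  "gripper": 0.9
}}

```text
time_s: 45.65
tcp_pos: [609.7, 239.7, 123.3]
ee_rot: [-1.527, 0.429, -0.431]
wrist_force: [-0.1, 0.9, -0.3]
opening: 0.171
```

Run:
```python
from h import *
go()
p=arm.state()["tcp_pos"][:2]-[561.5,135.5];a=np.degrees(np.arctan2(p[1],p[0]));print(np.hypot(*p),a)
r=114
for i in range(14):
    m=np.radians(a+7*i+3.5);c=2*r*np.sin(np.radians(3.5));print(a+7*i+7,(-c*np.sin(m)).round(1),(c*np.cos(m)).round(1))
```

```text
t 45.65 tcp [609.7 239.7 123.3] jawyaw -31.5 down [ 0.001 -0.    -1.   ] q6 0.86 F [-0.1  0.9 -0.3] open 0.171
 tilt fix deg [0.01 0.06 0.  ]
114.79409084333706 65.17269157987872
72.17269157987872 -13.0 5.1
79.17269157987872 -13.5 3.4
86.17269157987872 -13.8 1.8
93.17269157987872 -13.9 0.1
100.17269157987872 -13.8 -1.6
107.17269157987872 -13.5 -3.3
114.17269157987872 -13.0 -4.9
121.17269157987872 -12.3 -6.5
128.17269157987872 -11.4 -7.9
135.17269157987872 -10.4 -9.3
142.17269157987872 -9.2 -10.5
149.17269157987872 -7.8 -11.5
156.17269157987872 -6.4 -12.4
163.17269157987872 -4.8 -13.1
```

{"fn": "move_arm", "kwargs": {
  "plan": [
    {"tx": -13,"ty": 5.1,"tz": 0,"wx": 0,"wy": 0,"wz": 7},
    {"tx": -13.5,"ty": 3.4,"tz": 0,"wx": 0,"wy": 0,"wz": 7},
    {"tx": -13.8,"ty": 1.8,"tz": 0,"wx": 0,"wy": 0,"wz": 7},
    {"tx": -13.9,"ty": 0.1,"tz": 0,"wx": 0,"wy": 0,"wz": 7},
    {"tx": -13.8,"ty": -1.6,"tz": 0,"wx": 0,"wy": 0,"wz": 7},
    {"tx": -13.5,"ty": -3.3,"tz": 0,"wx": 0,"wy": 0,"wz": 7},
    {"tx": -13,"ty": -4.9,"tz": 0,"wx": 0,"wy": 0,"wz": 7},
    {"tx": 0,"ty": 0,"tz": 0,"wx": 0,"wy": 0,"wz": 0}
  ]
}}

```text
time_s: 46.45
tcp_pos: [513.5, 239.1, 123.3]
ee_rot: [-1.554, -0.267, 0.263]
wrist_force: [0.1, 0.1, -0.8]
opening: 0.177
```

```bash
cat > arc.py <<'E'
from h import *
go()
p=arm.state()["tcp_pos"][:2]-[561.5,135.5];a=np.degrees(np.arctan2(p[1],p[0]));print(np.hypot(*p),a)
r=114
while a<161:
    m=np.radians(a+3.5);c=2*r*np.sin(np.radians(3.5));a+=7;print(a,(-c*np.sin(m)).round(1),(c*np.cos(m)).round(1))
E
python3 arc.py
```

```text
t 46.45 tcp [513.5 239.1 123.3] jawyaw 19.4 down [ 0.002  0.001 -1.   ] q6 0.02 F [ 0.1  0.1 -0.8] open 0.177
 tilt fix deg [-0.07  0.12  0.  ]
114.15794904211893 114.84432625836875
121.84432625836875 -12.3 -6.6
128.84432625836877 -11.4 -8.1
135.84432625836877 -10.3 -9.4
142.84432625836877 -9.1 -10.6
149.84432625836877 -7.7 -11.6
156.84432625836877 -6.2 -12.4
163.84432625836877 -4.7 -13.1
```

{"fn": "move_arm", "kwargs": {
  "plan": [
    {"tx": -12.3,"ty": -6.6,"tz": 0,"wx": 0,"wy": 0,"wz": 7},
    {"tx": -11.4,"ty": -8.1,"tz": 0,"wx": 0,"wy": 0,"wz": 7},
    {"tx": -10.3,"ty": -9.4,"tz": 0,"wx": 0,"wy": 0,"wz": 7},
    {"tx": -9.1,"ty": -10.6,"tz": 0,"wx": 0,"wy": 0,"wz": 7},
    {"tx": -7.7,"ty": -11.6,"tz": 0,"wx": 0,"wy": 0,"wz": 7},
    {"tx": 0,"ty": 0,"tz": 0,"wx": 0,"wy": 0,"wz": 0}
  ]
}}

```text
time_s: 47.05
tcp_pos: [464.5, 193.0, 123.2]
ee_rot: [-1.436, -0.747, 0.738]
wrist_force: [-0.8, -0.0, -0.2]
opening: 0.176
```

```bash
python3 arc.py
```

```text
t 47.05 tcp [464.5 193.  123.2] jawyaw 54.6 down [ 0.003  0.006 -1.   ] q6 -0.65 F [-0.8 -0.  -0.2] open 0.176
 tilt fix deg [-0.36  0.17  0.  ]
112.71602962318629 149.35094680766625
156.35094680766625 -6.4 -12.4
163.35094680766625 -4.8 -13.1
```

{"fn": "move_arm", "kwargs": {
  "plan": [
    {"tx": -4.8,"ty": -8.5,"tz": 0,"wx": -0.3,"wy": 0.1,"wz": 5},
    {"tx": -4,"ty": -8.8,"tz": 0,"wx": 0,"wy": 0,"wz": 5},
    {"tx": -2,"ty": -6,"tz": 0,"wx": 0,"wy": 0,"wz": 3},
    {"tx": 0,"ty": 0,"tz": 0,"wx": 0,"wy": 0,"wz": 0}
  ]
}}

```text
time_s: 47.45
tcp_pos: [455.3, 171.4, 123.2]
ee_rot: [-1.37, -0.908, 0.904]
wrist_force: [-1.9, -1.3, 1.1]
opening: 0.177
```

```bash
python3 arc.py
```

```text
t 47.45 tcp [455.3 171.4 123.2] jawyaw 66.8 down [-0.     0.004 -1.   ] q6 -0.9 F [-1.9 -1.3  1.1] open 0.177
 tilt fix deg [-0.25 -0.02 -0.  ]
112.14026278884312 161.33614657227147
```

Gentle 1.5 mm rows until the stop is felt.

{"fn": "move_arm", "kwargs": {
  "plan": [
    {"tx": -0.5,"ty": -2,"tz": 0,"wx": 0,"wy": 0,"wz": 1},
    {"tx": -0.5,"ty": -2,"tz": 0,"wx": 0,"wy": 0,"wz": 1},
    {"tx": -0.4,"ty": -1.2,"tz": 0,"wx": 0,"wy": 0,"wz": 0.5},
    {"tx": 0,"ty": 0,"tz": 0,"wx": 0,"wy": 0,"wz": 0}
  ]
}}

```text
time_s: 47.85
tcp_pos: [454.5, 169.1, 123.2]
ee_rot: [-1.353, -0.937, 0.93]
wrist_force: [-1.2, -0.6, 0.3]
opening: 0.176
```

```bash
python3 arc.py
```

```text
t 47.85 tcp [454.5 169.1 123.2] jawyaw 68.9 down [-0.001  0.009 -1.   ] q6 -0.95 F [-1.2 -0.6  0.3] open 0.176
 tilt fix deg [-0.52 -0.06 -0.  ]
112.1100614464996 162.57384737976787
```

{"fn": "move_arm", "kwargs": {
  "plan": [
    {"tx": -0.6,"ty": -3,"tz": 0,"wx": -0.4,"wy": 0,"wz": 0},
    {"tx": -0.6,"ty": -3,"tz": 0,"wx": 0,"wy": 0,"wz": 0}
  ]
}}

```text
time_s: 48.05
tcp_pos: [454.5, 168.8, 123.3]
ee_rot: [-1.352, -0.936, 0.919]
wrist_force: [0.3, 12.6, -4.5]
opening: 0.173
```

```bash
python3 arc.py
```

```text
t 48.05 tcp [454.5 168.8 123.3] jawyaw 68.6 down [ 0.003  0.014 -1.   ] q6 -0.95 F [ 0.3 12.6 -4.5] open 0.173
 tilt fix deg [-0.83  0.15  0.  ]
112.00985661733587 162.72354336772307
```

It is at the stop (12.6 N). I release, lift away and verify.

{"fn": "move_arm", "kwargs": {
  "plan": [
    {"tx": 0,"ty": 0,"tz": 0,"wx": 0,"wy": 0,"wz": 0},
    {"tx": 0,"ty": 0,"tz": 0,"wx": 0,"wy": 0,"wz": 0},
    {"tx": 0,"ty": 0,"tz": 0,"wx": 0,"wy": 0,"wz": 0},
    {"tx": 0,"ty": 0,"tz": 20,"wx": 0,"wy": 0,"wz": 0},
    {"tx": 0,"ty": 0,"tz": 40,"wx": 0,"wy": 0,"wz": 0},
    {"tx": -2,"ty": -10,"tz": 40,"wx": 0,"wy": 0,"wz": 0},
    {"tx": -5,"ty": -40,"tz": 10,"wx": 0,"wy": 0,"wz": 0},
    {"tx": -5,"ty": -45,"tz": 10,"wx": 0,"wy": 0,"wz": 0},
    {"tx": -5,"ty": -45,"tz": 0,"wx": 0,"wy": 0,"wz": 0},
    {"tx": 0,"ty": -45,"tz": 0,"wx": 0,"wy": 0,"wz": 0},
    {"tx": 0,"ty": -45,"tz": 0,"wx": 0,"wy": 0,"wz": 0},
    {"tx": 0,"ty": -45,"tz": 0,"wx": 0,"wy": 0,"wz": 0},
    {"tx": 0,"ty": 0,"tz": 0,"wx": 0,"wy": 0,"wz": 0},
    {"tx": 0,"ty": 0,"tz": 0,"wx": 0,"wy": 0,"wz": 0}
  ],
  "gripper": 0.2
}}

```text
time_s: 49.45
tcp_pos: [438.9, -124.3, 252.6]
ee_rot: [-1.377, -0.944, 0.924]
wrist_force: [-0.2, -0.3, 0.4]
opening: 0.399
```

Run:
```python
from h import *
go()
im,d,P=grab("top");W=world(P,d);save("t16.png",im)
B=np.zeros(d.shape,bool);B[155:250,195:300]=1
k=B&(W[...,2]>104)&(W[...,2]<112);print("bar",k.sum(),cv2.minAreaRect(W[k][:,:2].astype(np.float32)))
k=B&(W[...,2]>128)&(W[...,2]<150);print("knob",k.sum(),W[k].mean(0).round(1))
s,_,_=grab("side")
save("fin.png",np.hstack([cv2.resize(im[165:240,200:275],(400,400)),cv2.resize(s[240:330,275:375],(400,400))]))
```

```text
t 49.45 tcp [ 438.9 -124.3  252.6] jawyaw 68.8 down [ 0.018 -0.005 -1.   ] q6 -1.57 F [-0.2 -0.3  0.4] open 0.399
 tilt fix deg [0.28 1.02 0.  ]
bar 303 ((506.41815185546875, 150.93875122070312), (22.899269104003906, 135.01025390625), 76.52315521240234)
knob 37 [451.8 167.4 136.4]
```

View pics/fin.png

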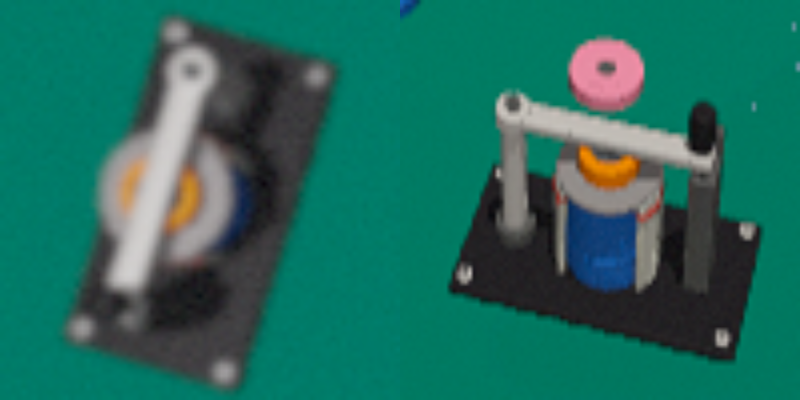

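The view shows the bar over the capped tube against the keeper lug, with the cap flat. I hand in.

```bash
python3 -c "
from station import arm
print(arm.hand_in())"
```

```text
the job is handed in; nothing more can be done
None
```

The job is handed in at about 49 s of robot time. No verdict was reported.

I swung the bar open to about 1.7 rad and added four blue discs to the one already in the tube. Then I put the cap on and swung the bar back against its stop. Two spare blue discs stayed on the bench. I never reached for the pink and white look-alikes, the jars or the spanner.

Last checks:
- **Stack:** the top read 68.7 mm against 68 mm nominal. It lay flat, level with the red marks and about 1 mm off the tube axis.
- **Cap:** the hub top read 96.8 mm against 96 mm nominal, with the flange level and about 1 mm off the axis. I measured this before closing the bar; afterwards I only looked at it in the final picture, where it still sat flat.
- **Bar:** it stopped with 12.6 N on the wrist. The knob was about 2–3 mm from its home position, roughly 0.02 rad. A coarse fit of the bar's edges in the top view gave about 0.04 rad. Both are under the 0.1 rad limit.
- **Gripper:** it was open and well clear of everything.

No check failed. I did not measure the jars and the spanner again at the end.

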